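# Feed the chill bars into the ice crock

## Robot

A 7-joint arm with a two-finger parallel gripper is mounted at the origin on the work surface. World frame = base frame: x ahead of the robot, y to its left, z up, the work surface at z = 0. Lengths are in m, angles in rad, forces in N, time in s.
With the tool pointing down it reaches from about 0.4 to 0.925 m from the base axis. Payload 4.1 kg.
Tool frame: the origin (TCP) lies at the very end of the fingers, on their centre line; the grasp point (between the pads) lies 19 mm behind it; z points along the fingers, x is the direction in which the jaws open and shut, and the axes are right-handed (so a half turn about z gives the same grasp; the last joint's range is limited). The gripper opens to 85 mm and grips with 20 to 120 N. Pads are 22 mm wide; open, the fingers measure 114 mm over their backs; the gripper's body (76 mm by 85 mm) begins 54 mm behind the grasp point. The pads swing forward as they close: fully open they stand 13 mm farther back than shut.
Start: joints at [1.238, 0.398, 0.045, 1.537, -0.019, 1.207, -0.051], TCP at [0.151, -0.632, 0.231] pointing down, gripper open.
Joint ranges: [-2.82, 2.82], [-0.49, 2.23], [-1.37, 1.46], [0, 2.46], [-1.36, 4.5], [0.23, 2], [-2.94, 2.94]. Speed limits (rad/s): [2.57, 2.57, 3.14, 3.14, 3.14, 3.14, 3.14].

## Interface

Orientations are given as a unit quaternion [x, y, z, w].
In Python, from bench import sensors, snapshot, manip, search_frame, outline_of, place_of gives the robot as it stands.
- The arm moves only by the tool carry_out, never from a script. Its arguments are lists of equal length, an entry for each row: "turn": the turn, a rotation vector about the tool's x, y, z in rad, a list of three; "slide": the shift along the tool's x, y, z in mm, a list of three; "gripper": the closure, from 0 (fully open) to 1 (shut). In form: {"turn": [[rx, ry, rz], ...], "slide": [[dx, dy, dz], ...], "gripper": [gripper, ...]}. A call has exactly 8 rows; each row is the pose to reach, as a shift and turn from the pose measured when the call began, along the tool's axes at that moment; what a row does not reach only later rows make up. A row lasts 1/12 s, in which the tool goes at most 41.7 mm and 7.16 degrees, less where a joint would pass 70% of its speed; a pose out of reach is approached as far as the arm can. A call with a gripper value outside its range is refused whole. The fingers move at their own pace and stop on an object; "grip_force" is the grip in N (left out, the last holds). Time passes only in rows, so rows that repeat a pose let the fingers close, or fill a call up. It gives the time, the measured TCP pose, the force and the opening at its end, in the units of the state.
- sensors.read_state(): the state, without advancing time (a new reading comes with each control period).
- snapshot(name): name is "scene" or "side" or "wrist"; returns a dict with "color" (384x512x3 uint8, blue, green, red), "fx", "fy", "cx", "cy" (pixels), "xyz" and "attitude" of the camera in the world. Camera axes: x right, y up, looking along -z (the intrinsics and any distortion apply to the point x, -y, -z); pixel columns grow to the right and rows downward; lengths in m; the calibration is good to about 2 mm. A picture is of the moment at which its call begins. There is no depth.
- manip.hand_in(): hands the job in, once; it reports no verdict.
Trained networks look in a picture, given as the dict that the camera call returned (one of the last four; its "shot" number tells which), for a name from the list of things; names that differ only in an ending like _2 or _b are one class to them, and where a whole thing is asked for, a point or a joint stands for the part that bears it (a point fixed in the world has none). Each returns a list of dicts, best first, with "p" (0 to 1); they miss things now and then, are a little off and sometimes report something else, mostly with a low value. They report only what shows in the picture. A call takes as long as a camera call. They do not tell look-alikes from the thing itself.
- search_frame(picture, target): "pixel" ([column, row] in pixels, amid what is visible of it).
- outline_of(picture, target): "region" (384x512 bool, what is visible of it) and "pixel" ([column, row] in pixels, amid what is visible of it).
- place_of(picture, target): "pixel" ([column, row] in pixels: a listed point, or the origin of a listed thing).
The state is a dict: "clock": time; "joint_pos": joint angles; "dq": joint speeds; "joint_efforts": joint torques, N m; "position": TCP position; "tcp_rot": TCP orientation; "contact_force": force on the tool from outside, world axes, zero at the start; "moment": the same for the moment, N m; "finger_gap": finger opening in m.
Only numpy, scipy, OpenCV 4.12 (cv2) and the standard library are available. Lean on these libraries where they do the work, as an engineer would, in place of code of your own. Each camera call takes 0.05 s, during which the arm holds its last target.

## Task

Swing the lid of the ice crock right open, then slide the three steel chill bars along the walnut shelf and over its front edge so that they drop through the narrow neck into the crock, one after the other, without picking any of them up. When all three are inside, shut the lid fully and leave the cup on the shelf and everything else on the tray where it is.

Things in the scene. Friction and masses are not known exactly. Their poses are not given: they have to be found in the camera images.
- crock: White ceramic ice crock, fixed, 232 mm tall: round belly 140 mm across up to z=145 mm, shoulder to 185, then a narrow neck (72 mm outside, 62 inside) up to the rim. Inner floor at 8 to 24 mm. Origin: centre of its underside, on the tray; z up. Its +x points from the shelf to the neck (the way the bars slide), +y to the left of that. 'Crock frame' below means this.
- shelf_edge (a point): Middle of the walnut shelf's straight front edge in line with the neck, on the deck's top: x=-38, y=0, z=240 mm of the crock frame (8 mm above the rim; nothing between it and the mouth). Axes as the crock. The shelf is fixed to the crock; flat deck, x=-170 to -38, y=-315 to +25 mm, on legs. A bar pushed along +x over this edge tips into the open neck once over half of it overhangs.
- fence (a point): Middle of the foot of the fence's inner face, on the deck: x=-104, y=+13.5, z=240 mm of the crock frame; axes as the crock. The fence is a straight wooden strip, 14 mm high and 12 thick, along x over the deck's whole +y end. A bar lying against it along x is in line with the neck. The deck's other edges are open.
- lid (a joint): Angle of the crock's lid, rad: 0 = shut on the rim, grows as it opens, stop at 1.5 (upright). Stiff friction hinge (about 0.09 N m), stays where left; starts 0 to 0.3 open. Hinge axis along the crock's y at x=+40, z=232 mm of the crock frame; the lid opens away from the shelf, its handle swinging up and over to +x. Lid: ceramic disc 72 mm across, 6 thick.
- lid_bar (a point): Centre of the crossbar of the lid's upright steel handle: round bar 10 mm thick along the crock's y on two posts 52 mm apart (42 clear), 45 mm free height under it. Shut: x=0, z=288 mm of the crock frame, i.e. 40 mm on the shelf side of the hinge axis and 56 above it; it turns about that axis (at 1.5 rad: x=+93, z=276).
- bar1_center (a point): Centre of steel chill bar 1 (the three are alike): a plain square bar 66 mm long (its x axis), 26 x 26 mm, about 0.12 kg, lying loose on the shelf deck with its length roughly along the crock's x (up to 0.12 rad off), its centre 13 mm above the deck. The three lie side by side, 72 mm apart in y, from y=-60 mm on to -y; which is where varies.
- bar2_center (a point): Centre of steel chill bar 2 (the three are alike): a plain square bar 66 mm long (its x axis), 26 x 26 mm, about 0.12 kg, lying loose on the shelf deck with its length roughly along the crock's x (up to 0.12 rad off), its centre 13 mm above the deck. The three lie side by side, 72 mm apart in y, from y=-60 mm on to -y; which is where varies.
- bar3_center (a point): Centre of steel chill bar 3 (the three are alike): a plain square bar 66 mm long (its x axis), 26 x 26 mm, about 0.12 kg, lying loose on the shelf deck with its length roughly along the crock's x (up to 0.12 rad off), its centre 13 mm above the deck. The three lie side by side, 72 mm apart in y, from y=-60 mm on to -y; which is where varies.
- jigger: Small open steel measuring cup, 42 mm across, 42 mm tall, loose on the -y end of the shelf deck. Origin: centre of its underside. Bystander.
- decanter: Empty crystal decanter with its stopper in, 100 mm across, 250 mm tall, standing on the tray. Origin: centre of its underside. Bystander.
- tumbler: Glass tumbler, 76 mm across, 90 mm tall, on the tray. Origin: centre of its underside. Bystander.
- tongs: Steel ice tongs lying on the tray, 180 mm long (x axis), 60 mm wide, 16 mm high. Origin: middle, on the tray. Bystander.
- coaster1: Round green glass coaster lying on the tray, 90 mm across, 8 mm thick. Origin: centre of its underside. Bystander.
- coaster2: Round green glass coaster lying on the tray, 90 mm across, 8 mm thick. Origin: centre of its underside. Bystander.
- coaster3: Round green glass coaster lying on the tray, 90 mm across, 8 mm thick. Origin: centre of its underside. Bystander.
Things that resemble listed ones, but are neither listed nor needed, are in the scene too. What is shaped like the part that bears bar2_center but black is not meant.

How it is judged:
On the way, in this order (a step that is already met when the one before it is completed fails the run):
1. the lid is swung open (value of joint lid above 1.2 rad), for 0.2 s.
2. a first bar is down in the crock (((z of bar1_center in the frame of crock below 0.165 m and horizontal distance between bar1_center and crock below 0.06 m) or (z of bar2_center in the frame of crock below 0.165 m and horizontal distance between bar2_center and crock below 0.06 m) or (z of bar3_center in the frame of crock below 0.165 m and horizontal distance between bar3_center and crock below 0.06 m))), for 0.2 s.
3. two bars are down in the crock ((((z of bar1_center in the frame of crock below 0.165 m and horizontal distance between bar1_center and crock below 0.06 m) and (z of bar2_center in the frame of crock below 0.165 m and horizontal distance between bar2_center and crock below 0.06 m)) or ((z of bar1_center in the frame of crock below 0.165 m and horizontal distance between bar1_center and crock below 0.06 m) and (z of bar3_center in the frame of crock below 0.165 m and horizontal distance between bar3_center and crock below 0.06 m)) or ((z of bar2_center in the frame of crock below 0.165 m and horizontal distance between bar2_center and crock below 0.06 m) and (z of bar3_center in the frame of crock below 0.165 m and horizontal distance between bar3_center and crock below 0.06 m)))), for 0.2 s.
4. all three bars are down in the crock (z of each of bar1_center, bar2_center, bar3_center in the frame of crock below 0.165 m and horizontal distance between each of bar1_center, bar2_center, bar3_center and crock below 0.06 m), for 0.2 s.
At the end, for the whole second after the job is handed in: All three bars at rest inside the crock's belly (centres below 165 mm and within 60 mm of its axis) and the lid shut to within 0.08 rad (all of step 4 and value of joint lid below 0.08 rad and linear speed of each of bar1, bar2, bar3 below 0.02 m/s); the robot touches nothing.
It fails at once if a bar is picked up (its centre more than 35 mm higher than when lying on the shelf) (height (world z) of any of bar1_center, bar2_center, bar3_center above 0.288 m).
It fails at once if a bystander is displaced by more than 30 mm (distance of any of jigger, decanter, tumbler, tongs, coaster1, coaster2, coaster3 from where it was at the start of the episode above 0.03 m).
It also fails if it takes over 72 s, if anything falls off the work surface, if the arm or the gripper's body presses on something with over 40 N, if the wrist force passes 120 N, or if a joint passes its speed limit or range.

## Working session

There is one attempt and no reset: what is moved stays moved. The work goes in short steps, Python scripts to look and compute and a tool call to move; the robot and the scene stay as the last step left them, time stands still between calls to the robot, and variables do not carry over. Pictures are saved under pics/ and viewed, and the job is handed in when it is done.

Besides the shell and the picture viewer there is one more tool, called as a command line: name --argument value ..., lists and objects as JSON in quotes. carry_out: Moves the arm, as the interface text tells. Its arguments: {"type":"object","properties":{"turn":{"type":"array"},"slide":{"type":"array"},"gripper":{"type":"array"},"grip_force":{"type":"number"}},"required":["turn","slide","gripper"]}

```bash
ls; mkdir -p pics
cat > h.py <<'E'
import numpy as np,cv2
from bench import sensors,snapshot,manip,search_frame,outline_of,place_of
from scipy.spatial.transform import Rotation as R
def ray(pic,px):
    d=np.array([(px[0]-pic['cx'])/pic['fx'],-(px[1]-pic['cy'])/pic['fy'],-1.])
    a=pic['attitude']; a=np.array(a)
    M=R.from_quat(a).as_matrix() if a.size==4 else a
    return np.array(pic['xyz']),M@d
def atz(pic,px,z):
    o,d=ray(pic,px); return o+d*(z-o[2])/d[2]
def proj(pic,p):
    a=np.array(pic['attitude']); M=R.from_quat(a).as_matrix() if a.size==4 else a
    q=M.T@(np.array(p)-np.array(pic['xyz'])); 
    return np.array([pic['cx']+pic['fx']*q[0]/-q[2], pic['cy']+pic['fy']*q[1]/q[2]])
E
python3 - <<'E'
from h import *
for n in ['scene','side']:
    p=snapshot(n); cv2.imwrite(f'pics/{n}0.png',p['color'])
    print(n,{k:v for k,v in p.items() if k!='color'})
    for t in ['crock','shelf_edge','fence','lid_bar','bar1_center','jigger','decanter']:
        print(t,[(np.round(r['pixel'],1).tolist(),round(r['p'],2)) for r in place_of(p,t)])
print(sensors.read_state())
E
```

```text
pics
scene {'fx': 402.4008018643698, 'fy': 402.4008018643698, 'cx': 257.0557327413362, 'cy': 193.84555968320007, 'xyz': array([ 1.25009791, -0.4661977 ,  0.85126507]), 'attitude': array([0.40685034, 0.19774886, 0.3745503 , 0.80937029]), 'shot': 1}
crock [([263.9, 249.6], 0.6), ([222.4, 329.3], 0.54)]
shelf_edge [([250.6, 178.0], 0.85)]
fence [([353.7, 201.5], 0.65), ([248.0, 163.8], 0.61)]
lid_bar [([259.8, 167.7], 0.73)]
bar1_center [([174.5, 185.1], 0.72)]
jigger [([141.2, 197.6], 0.64)]
decanter []
side {'fx': 364.4642740886537, 'fy': 364.4642740886537, 'cx': 258.7369209896952, 'cy': 189.61611983269296, 'xyz': array([0.36945957, 0.80154314, 0.83246095]), 'attitude': array([-0.05066459,  0.40012541,  0.90843494, -0.10990322]), 'shot': 2}
crock [([250.4, 229.2], 0.91), ([193.4, 350.0], 0.29)]
shelf_edge [([262.7, 169.1], 0.56)]
fence [([281.0, 183.2], 0.92)]
lid_bar [([244.9, 151.3], 0.91), ([206.3, 196.8], 0.46)]
bar1_center [([310.7, 129.4], 0.66)]
jigger [([321.8, 120.2], 0.72)]
decanter [([195.9, 352.2], 0.7)]
{'clock': 0.8, 'joint_pos': array([ 1.23798343,  0.39836212,  0.0451107 ,  1.53660476, -0.01869224,
        1.2068933 , -0.05069108]), 'dq': array([ 0.00044471,  0.00102044, -0.00048748, -0.00034203, -0.00046091,
       -0.00122198, -0.00167787]), 'joint_efforts': array([-5.01774502e-04, -4.74963784e+01,  1.36264119e+00, -2.54511917e+01,
        1.15082430e-02,  8.61987173e-04, -8.70181537e-06]), 'position': array([ 0.15062648, -0.63234215,  0.23136931]), 'tcp_rot': array([ 7.84780714e-01, -6.19773527e-01,  5.58118884e-05,  5.48314344e-05]), 'contact_force': array([-0.29404577,  0.05456572,  0.10856916]), 'moment': array([-0.00249943, -0.04304011,  0.01377981]), 'finger_gap': 0.08536752478108806}
```

```bash
python3 -c "
import cv2
a=cv2.imread('pics/scene0.png');cv2.imwrite('pics/scene0b.png',cv2.resize(a,(800,600)))
a=cv2.imread('pics/side0.png');cv2.imwrite('pics/side0b.png',cv2.resize(a,(800,600)))"
```

```text
(no output)
```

View pics/scene0b.png

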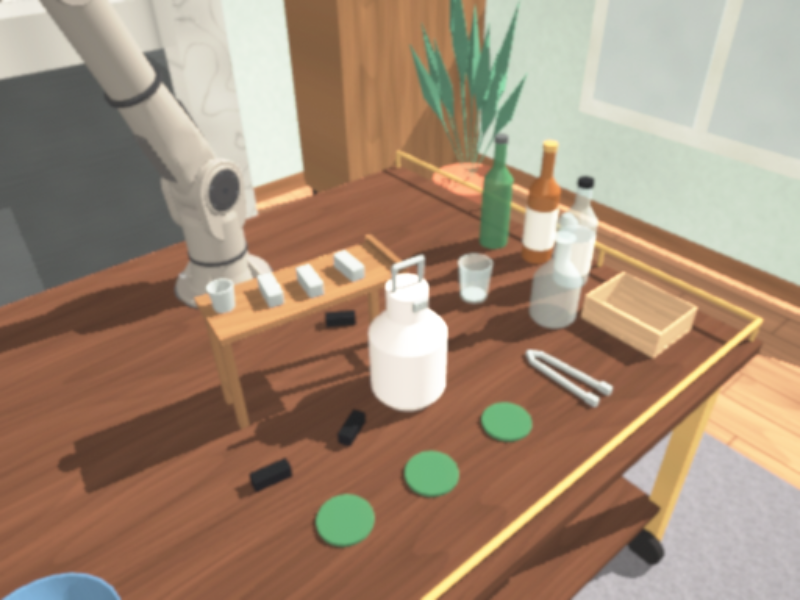

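View pics/side0b.png

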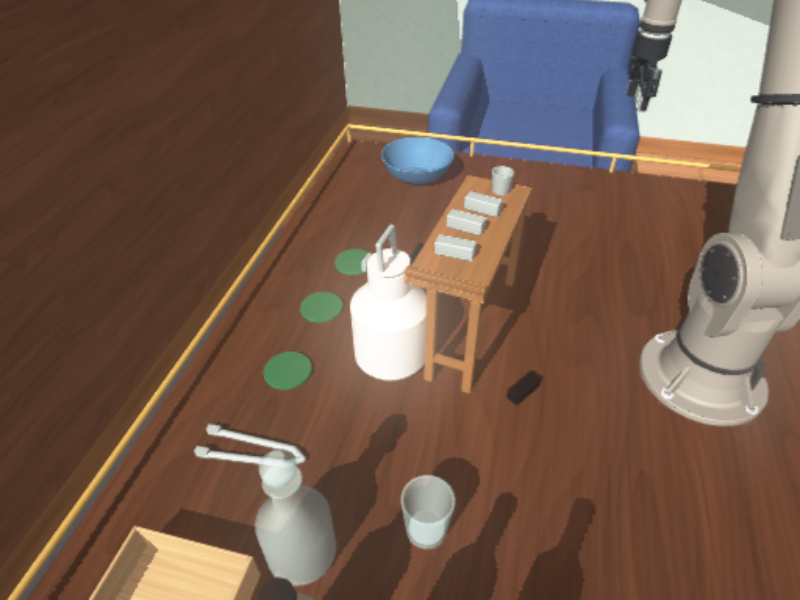

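```bash
cat >> h.py <<'E'
def tri(pa,a,pb,b):
    o1,d1=ray(pa,a);o2,d2=ray(pb,b)
    d1/=np.linalg.norm(d1);d2/=np.linalg.norm(d2)
    A=np.stack([d1,-d2],1);t=np.linalg.lstsq(A,o2-o1,rcond=None)[0]
    x=o1+t[0]*d1;y=o2+t[1]*d2
    return (x+y)/2,np.linalg.norm(x-y)
S0=dict(fx=402.4008018643698,fy=402.4008018643698,cx=257.0557327413362,cy=193.84555968320007,xyz=np.array([1.25009791,-0.4661977,0.85126507]),attitude=np.array([0.40685034,0.19774886,0.3745503,0.80937029]))
D0=dict(fx=364.4642740886537,fy=364.4642740886537,cx=258.7369209896952,cy=189.61611983269296,xyz=np.array([0.36945957,0.80154314,0.83246095]),attitude=np.array([-0.05066459,0.40012541,0.90843494,-0.10990322]))
E
python3 - <<'E'
from h import *
for n,a,b in [('crock',[263.9,249.6],[250.4,229.2]),('edge',[250.6,178],[262.7,169.1]),('fence',[248,163.8],[281,183.2]),('lid',[259.8,167.7],[244.9,151.3])]:
    print(n,tri(S0,a,D0,b))
for n,c,r in [('scene',(120,140),1),('side',(230,90),1)]:
    im=cv2.imread(f'pics/{n}0.png')[c[1]:c[1]+120,c[0]:c[0]+160]
    cv2.imwrite(f'pics/{n}0c.png',cv2.resize(im,(800,600),interpolation=cv2.INTER_CUBIC))
E
```

```text
crock (array([5.76778863e-01, 1.00657298e-01, 5.10564584e-04]), np.float64(0.009494949038134718))
edge (array([0.53633864, 0.09520207, 0.24033747]), np.float64(0.00011957004320857219))
fence (array([0.47835084, 0.135566  , 0.24051189]), np.float64(0.004731856617271091))
lid (array([0.57914634, 0.0961104 , 0.29195875]), np.float64(0.006008034436519852))
```

View pics/scene0c.png

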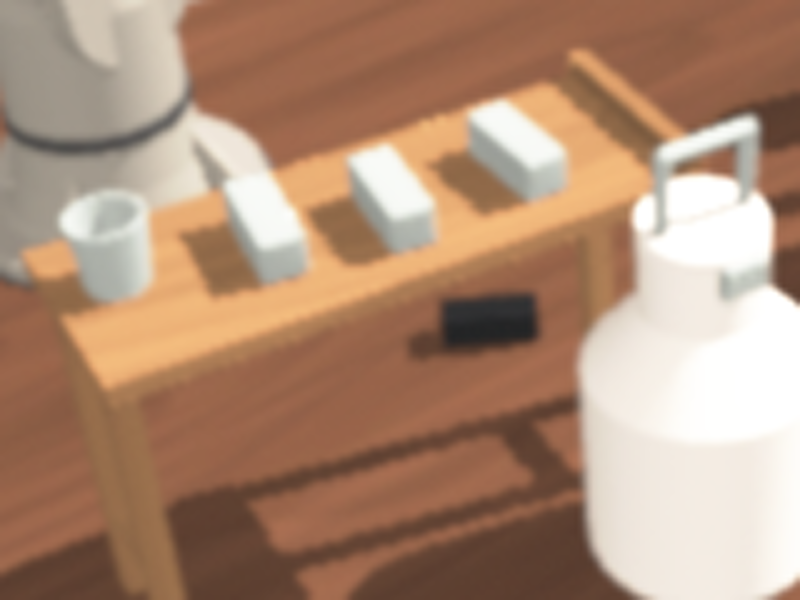

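View pics/side0c.png

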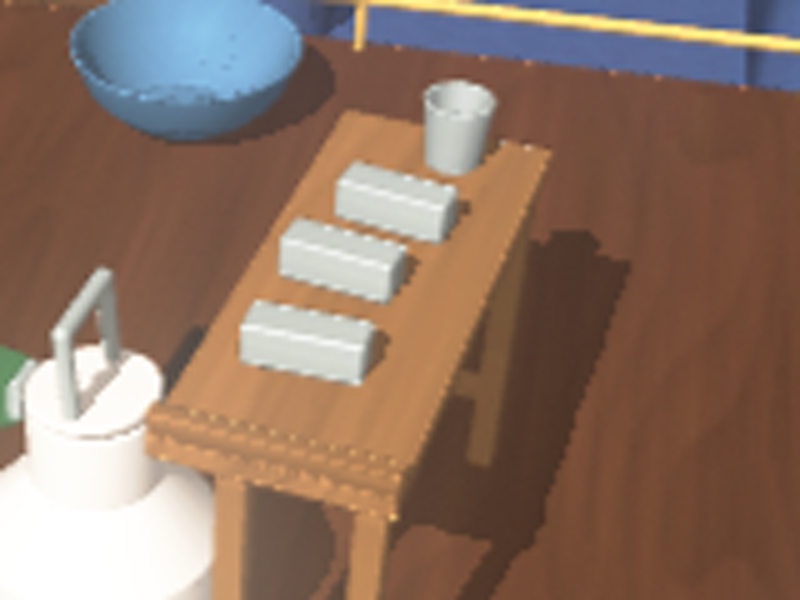

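```bash
cat > fit.py <<'E'
from h import *
from scipy.optimize import least_squares
c=lambda u,v,o:[o[0]+(u+.5)/5-.5,o[1]+(v+.5)/5-.5]
s=(120,140);d=(230,90)
obs=[(S0,[-38,-315,240],c(112,388,s)),(S0,[-170,-315,240],c(25,255,s)),(S0,[-170,19,254],c(572,55,s)),
(D0,[-38,-315,240],c(345,112,d)),(D0,[-170,-315,240],c(550,150,d)),(D0,[-38,25,254],c(150,410,d)),(D0,[-170,25,254],c(398,495,d)),
(S0,[-38,0,240],[250.6,178]),(D0,[-38,0,240],[262.7,169.1]),(S0,[-104,13.5,240],[248,163.8]),(D0,[-104,13.5,240],[281,183.2])]
def W(q,p):
    x,y,t=q; a=np.array(p)/1000
    return np.array([x+np.cos(t)*a[0]-np.sin(t)*a[1],y+np.sin(t)*a[0]+np.cos(t)*a[1],a[2]])
if __name__=='__main__':
    r=least_squares(lambda q:np.concatenate([proj(P,W(q,p))-np.array(o) for P,p,o in obs]),[.577,.1,.2],loss='soft_l1')
    print(r.x); print(np.round(np.array([proj(P,W(r.x,p))-np.array(o) for P,p,o in obs]),1))
    q=r.x
    lo=[(S0,26,c(750,122,s)),(S0,-26,c(660,155,s)),(D0,26,c(62,325,d)),(D0,-26,c(103,272,d))]
    def lb(a,y):
        rr=np.array([-40,56]); x=40+np.cos(a)*rr[0]+np.sin(a)*rr[1]; z=232-np.sin(a)*rr[0]+np.cos(a)*rr[1]
        return [x,y,z]
    l=least_squares(lambda a:np.concatenate([proj(P,W(q,lb(a[0],y)))-np.array(o) for P,y,o in lo]),[.1])
    print(l.x,l.fun.round(1))
    # bar top-face centres
    def inv(p): 
        x,y,t=q; v=p[:2]-[x,y]; return (np.array([[np.cos(t),np.sin(t)],[-np.sin(t),np.cos(t)]])@v*1000).round(1)
    tops=[ [(474,113),(513,102),(564,152),(527,170)], [(353,156),(390,146),(433,207),(395,222)], [(228,185),(270,177),(304,240),(265,250)]]
    for t in tops:
        P=[inv(atz(S0,c(*v,s),.266)) for v in t]; print('scene',np.mean(P,0),[list(x) for x in P])
    tops=[[(258,301),(375,322),(362,350),(245,336)],[(300,221),(405,243),(390,270),(285,252)],[(358,164),(455,183),(442,212),(340,193)]]
    for t in tops:
        P=[inv(atz(D0,c(*v,d),.266)) for v in t]; print('side',np.mean(P,0),[list(x) for x in P])
E
python3 fit.py
```

```text
[ 0.57441759  0.09846954 -0.13700214]
[[-0.8  0. ]
 [-0.1 -0.2]
 [ 1.1 -0.3]
 [-0.3 -0.2]
 [ 0.3  0.3]
 [-1.5  1.3]
 [ 0.4 -2.7]
 [ 2.5 -1. ]
 [-1.   2.1]
 [-3.   1. ]
 [ 3.6 -2.5]]
[0.10326427] [ 0.4  1.3  1.4  0.7 -0.9  2.3 -0.8  1.3]
scene [-93.55 -60.05] [[np.float64(-126.2), np.float64(-70.8)], [np.float64(-124.6), np.float64(-47.2)], [np.float64(-64.0), np.float64(-48.6)], [np.float64(-59.4), np.float64(-73.6)]]
scene [ -88.4  -138.35] [[np.float64(-123.0), np.float64(-145.2)], [np.float64(-121.1), np.float64(-124.3)], [np.float64(-55.5), np.float64(-130.8)], [np.float64(-54.0), np.float64(-153.1)]]
scene [ -98.6 -205. ] [[np.float64(-133.6), np.float64(-212.2)], [np.float64(-128.5), np.float64(-190.6)], [np.float64(-64.8), np.float64(-198.6)], [np.float64(-67.5), np.float64(-218.6)]]
side [-96.825 -59.55 ] [[np.float64(-64.7), np.float64(-71.1)], [np.float64(-126.8), np.float64(-75.9)], [np.float64(-127.4), np.float64(-50.9)], [np.float64(-68.4), np.float64(-40.3)]]
side [ -92.125 -135.65 ] [[np.float64(-61.9), np.float64(-150.1)], [np.float64(-121.7), np.float64(-150.6)], [np.float64(-121.2), np.float64(-123.2)], [np.float64(-63.7), np.float64(-118.7)]]
side [-103.325 -202.3  ] [[np.float64(-74.7), np.float64(-217.9)], [np.float64(-131.9), np.float64(-218.8)], [np.float64(-132.6), np.float64(-187.4)], [np.float64(-74.1), np.float64(-185.1)]]
```

```bash
cat >> h.py <<'E'
Q=(0.57441759,0.09846954,-0.13700214)
def W(p):
    x,y,t=Q; a=np.array(p)/1000
    return np.array([x+np.cos(t)*a[0]-np.sin(t)*a[1],y+np.sin(t)*a[0]+np.cos(t)*a[1],a[2]])
def C(p):
    x,y,t=Q; v=np.array(p[:2])-[x,y]; return np.append(np.array([[np.cos(t),np.sin(t)],[-np.sin(t),np.cos(t)]])@v*1000,p[2]*1000).round(1)
def go(*targets,st=None):
    """targets: (crock xyz mm, tool-x yaw in crock frame)"""
    st=st or sensors.read_state(); T=R.from_quat(st['tcp_rot']); p=np.array(st['position'])
    M=T.as_matrix(); print('clk',round(st['clock'],2),'tcp crock',C(p),'yawc',round(np.arctan2(M[1,0],M[0,0])-Q[2],3),'zax',M[:,2].round(3),'gap',round(st['finger_gap']*1000,1),'F',np.round(st['contact_force'],1))
    for c,y in targets:
        y=y+Q[2]; X=np.array([np.cos(y),np.sin(y),0]);Z=np.array([0,0,-1.]);Y=np.cross(Z,X)
        G=R.from_matrix(np.stack([X,Y,Z],1))
        print(c,'turn',(T.inv()*G).as_rotvec().round(3).tolist(),'slide',(M.T@(W(c)-p)*1000).round(1).tolist())
E
python3 - <<'E'
from h import *
print(C(atz(D0,[321.8,120.2],.24)),C(atz(S0,[141.2,197.6],.24)))
go(([-93,-130,420],0),([0,0,420],0),([-6,0,340],0))
E
```

```text
[-119.1 -293.4  240. ] [-114.9 -288.7  240. ]
clk 0.8 tcp crock [-320.  -781.8  231.4] yawc -1.2 zax [ 0. -0. -1.] gap 85.4 F [-0.3  0.1  0.1]
[-93, -130, 420] turn [0.0, -0.0, -1.2] slide [-525.2, -447.8, -188.7]
[0, 0, 420] turn [0.0, -0.0, -1.2] slide [-612.7, -581.6, -188.7]
[-6, 0, 340] turn [0.0, -0.0, -1.2] slide [-614.9, -576.0, -108.7]
```

carry_out --turn '[[0, 0, 0], [0, 0, -0.1], [0, 0, -0.2], [0, 0, -0.3], [0, 0, -0.45], [0, 0, -0.55], [0, 0, -0.65], [0, 0, -0.75]]' --slide '[[0, 0, -40], [0, 0, -80], [-30, -20, -110], [-60, -45, -135], [-90, -70, -160], [-120, -95, -189], [-150, -120, -189], [-180, -145, -189]]' --gripper '[0, 0, 0, 0, 0, 0, 0, 0]'

```text
clock: 1.47
position: [0.2448, -0.435, 0.4223]
tcp_rot: [0.958, -0.288, 0.002, 0.002]
contact_force: [0.7, -0.2, -0.5]
finger_gap: 0.0855
```

Run:
```python
from h import *
go(([-93,-130,420],0))
```

```text
clk 1.47 tcp crock [-253.7 -573.4  422.3] yawc -0.446 zax [ 0.003 -0.005 -1.   ] gap 85.5 F [ 0.7 -0.2 -0.5]
[-93, -130, 420] turn [0.004, -0.004, -0.446] slide [-46.4, -469.4, 0.9]
```

carry_out --turn '[[0, 0, -0.1], [0, 0, -0.2], [0, 0, -0.3], [0, 0, -0.4], [0, 0, -0.446], [0, 0, -0.446], [0, 0, -0.446], [0, 0, -0.446]]' --slide '[[-4, -41, 0], [-8, -82, 0], [-12, -123, 0], [-17, -165, 0], [-21, -206, 0], [-25, -247, 0], [-29, -288, 0], [-33, -330, 0]]' --gripper '[0.3, 0.7, 0.7, 0.7, 0.7, 0.7, 0.7, 0.7]'

```text
clock: 2.13
position: [0.3991, -0.1398, 0.4217]
tcp_rot: [0.998, -0.069, 0.002, 0.003]
contact_force: [0.6, -1.0, 0.0]
finger_gap: 0.0256
```

Run:
```python
from h import *
go(([-93,-130,420],0),([-10,0,350],0))
p=snapshot('wrist');cv2.imwrite('pics/w1.png',p['color']);print({k:v for k,v in p.items() if k!='color'})
```

```text
clk 2.13 tcp crock [-141.1 -260.   421.7] yawc -0.001 zax [ 0.004 -0.006 -1.   ] gap 25.6 F [ 0.6 -1.   0. ]
[-93, -130, 420] turn [0.005, -0.004, -0.001] slide [48.0, -130.0, 1.2]
[-10, 0, 350] turn [0.005, -0.004, -0.001] slide [130.6, -260.5, 70.8]
{'fx': 268.43137006816283, 'fy': 268.43137006816283, 'cx': 257.43499753379103, 'cy': 194.49116188343086, 'xyz': array([ 0.41033008, -0.05493626,  0.56395809]), 'attitude': array([-0.1685979 ,  0.00925285, -0.06803847,  0.98329034]), 'shot': 3}
```

View pics/w1.png

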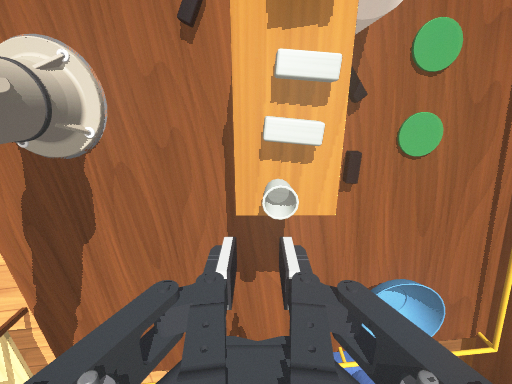

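carry_out --turn '[[0, 0, 0], [0, 0, 0], [0, 0, 0], [0, 0, 0], [0, 0, 0], [0, 0, 0], [0, 0, 0], [0, 0, 0]]' --slide '[[25, -32, 0], [50, -64, 0], [74, -96, 0], [98, -128, 0], [122, -160, 0], [147, -190, 0], [147, -190, 0], [147, -190, 0]]' --gripper '[0.6, 0.6, 0.6, 0.6, 0.6, 0.6, 0.6, 0.6]'

```text
clock: 2.85
position: [0.5731, 0.0426, 0.4218]
tcp_rot: [0.998, -0.059, 0.002, -0.001]
contact_force: [-0.7, 0.3, -0.0]
finger_gap: 0.034
```

```bash
cat > look.py <<'E'
from h import *
import sys,pickle
def look(n,name):
    p=snapshot(n);cv2.imwrite(f'pics/{name}.png',p['color']);pickle.dump({k:v for k,v in p.items() if k!='color'},open(f'pics/{name}.pkl','wb'));return p
E
python3 - <<'E'
from look import *
p=look('wrist','w2')
r=place_of(p,'lid_bar');print(r)
for a in (0,.1,.2,.3):
    s,c=np.sin(a),np.cos(a);print(a,[proj(p,W([40-40*c+56*s,y,232+40*s+56*c])).round(1) for y in (-26,0,26)])
go(([6,0,350],0),([6,0,275],0))
E
```

```text
[{'pixel': [256.1, 137.5], 'p': 0.74}, {'pixel': [337.3, 228.5], 'p': 0.46}]
0 [array([251.1, 157.7]), array([251.4, 132.3]), array([251.8, 105.1])]
0.1 [array([256.7, 158.6]), array([257.2, 132.8]), array([257.7, 105.3])]
0.2 [array([262.7, 159.3]), array([263.4, 133.2]), array([264.1, 105.4])]
0.3 [array([269.1, 159.9]), array([270. , 133.6]), array([271. , 105.6])]
clk 2.95 tcp crock [  5.8 -58.9 422.9] yawc 0.013 zax [ 0.006 -0.002 -1.   ] gap 34.2 F [-0.2 -0.1  0.8]
[6, 0, 350] turn [0.001, -0.006, 0.013] slide [0.5, -58.9, 72.8]
[6, 0, 275] turn [0.001, -0.006, 0.013] slide [0.0, -59.0, 147.8]
```

View pics/w2.png

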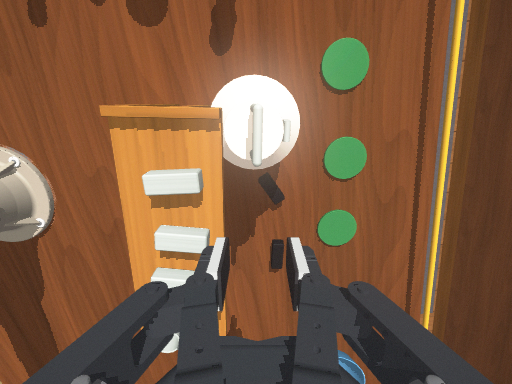

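carry_out --turn '[[0, 0, 0.013], [0, 0, 0.013], [0, 0, 0.013], [0, 0, 0.013], [0, 0, 0.013], [0, 0, 0.013], [0, 0, 0.013], [0, 0, 0.013]]' --slide '[[0, -30, 20], [0, -59, 45], [0, -59, 75], [0, -59, 100], [0, -59, 125], [0, -59, 145], [0, -59, 147], [0, -59, 147]]' --gripper '[0.6, 0.6, 0.6, 0.6, 0.6, 0.6, 0.7, 0.78]'

```text
clock: 3.62
position: [0.5796, 0.0953, 0.2756]
tcp_rot: [0.998, -0.07, 0.003, 0.002]
contact_force: [-1.3, 1.0, 0.3]
finger_gap: 0.0187
```

Run:
```python
from look import *
L=[]
for a in (.1,.25,.4,.6,.8,1.0,1.2,1.4,1.55):
    s,c=np.sin(a),np.cos(a);L.append(([round(40-40*c+56*s,1),0,round(232+40*s+56*c-18,1)],0))
go(*L)
```

```text
clk 3.62 tcp crock [  5.5  -2.4 275.6] yawc -0.002 zax [ 0.005 -0.004 -1.   ] gap 18.7 F [-1.3  1.   0.3]
[np.float64(5.8), 0, np.float64(273.7)] turn [0.003, -0.005, -0.002] slide [0.2, -2.4, 1.9]
[np.float64(15.1), 0, np.float64(278.2)] turn [0.003, -0.005, -0.002] slide [9.6, -2.4, -2.5]
[np.float64(25.0), 0, np.float64(281.2)] turn [0.003, -0.005, -0.002] slide [19.5, -2.4, -5.5]
[np.float64(38.6), 0, np.float64(282.8)] turn [0.003, -0.005, -0.002] slide [33.1, -2.5, -7.0]
[np.float64(52.3), 0, np.float64(281.7)] turn [0.003, -0.005, -0.002] slide [46.8, -2.5, -5.8]
[np.float64(65.5), 0, np.float64(277.9)] turn [0.003, -0.005, -0.002] slide [60.0, -2.6, -2.0]
[np.float64(77.7), 0, np.float64(271.6)] turn [0.003, -0.005, -0.002] slide [72.1, -2.6, 4.4]
[np.float64(88.4), 0, np.float64(262.9)] turn [0.003, -0.005, -0.002] slide [82.8, -2.7, 13.2]
[np.float64(95.2), 0, np.float64(255.2)] turn [0.003, -0.005, -0.002] slide [89.5, -2.7, 20.9]
```

carry_out --turn '[[0, 0, 0], [0, 0, 0], [0, 0, 0], [0, 0, 0], [0, 0, 0], [0, 0, 0], [0, 0, 0], [0, 0, 0]]' --slide '[[7, -2, -2], [15, -2, -4], [24, -2, -6], [33, -2, -7], [42, -2, -7], [51, -2, -5], [60, -2, -2], [69, -2, 3]]' --gripper '[0.78, 0.78, 0.78, 0.78, 0.78, 0.78, 0.78, 0.78]'

```text
clock: 4.28
position: [0.6497, 0.0876, 0.2726]
tcp_rot: [0.998, -0.07, 0.003, 0.001]
contact_force: [-1.2, 0.0, 1.3]
finger_gap: 0.0186
```

Run:
```python
from look import *
go(([96,0,255],0))
```

```text
clk 4.28 tcp crock [ 76.   -0.5 272.6] yawc -0.003 zax [ 0.006 -0.003 -1.   ] gap 18.6 F [-1.2  0.   1.3]
[96, 0, 255] turn [0.002, -0.006, -0.003] slide [19.9, -0.6, 17.8]
```

carry_out --turn '[[0, 0, 0], [0, 0, 0], [0, 0, 0], [0, 0, 0], [0, 0, 0], [0, 0, 0], [0, 0, 0], [0, 0, 0]]' --slide '[[5, 0, 3], [10, 0, 7], [15, 0, 12], [18, 0, 16], [20, 0, 18], [21, 0, 18], [21, 0, 18], [21, 0, 18]]' --gripper '[0.78, 0.78, 0.78, 0.78, 0.78, 0.78, 0.78, 0.78]'

```text
clock: 4.95
position: [0.6699, 0.0846, 0.2544]
tcp_rot: [0.998, -0.07, 0.002, 0.002]
contact_force: [-1.8, 0.6, -1.3]
finger_gap: 0.0192
```

Run:
```python
from look import *
go(([92,0,350],0))
p=look('side','s1');cv2.imwrite('pics/s1c.png',cv2.resize(p['color'][90:250,180:390],None,fx=3.8,fy=3.6))
print(place_of(p,'lid_bar'))
for a in (0.8,1.1,1.3,1.5):
    s,c=np.sin(a),np.cos(a);print(a,[proj(p,W([40-40*c+56*s,y,232+40*s+56*c])).round(1) for y in (-26,0,26)])
```

```text
clk 4.95 tcp crock [ 96.5  -0.7 254.4] yawc -0.002 zax [ 0.004 -0.004 -1.   ] gap 19.2 F [-1.8  0.6 -1.3]
[92, 0, 350] turn [0.003, -0.005, -0.002] slide [-4.0, -0.4, -95.7]
[{'pixel': [217.3, 146.0], 'p': 0.59}]
0.8 [array([232.6, 138.9]), array([228.3, 144.4]), array([223.7, 150.2])]
1.1 [array([225.9, 139.5]), array([221.5, 145. ]), array([216.9, 150.7])]
1.3 [array([222.1, 141. ]), array([217.6, 146.4]), array([213. , 152.1])]
1.5 [array([219. , 143.2]), array([214.5, 148.7]), array([209.9, 154.3])]
```

View pics/s1c.png

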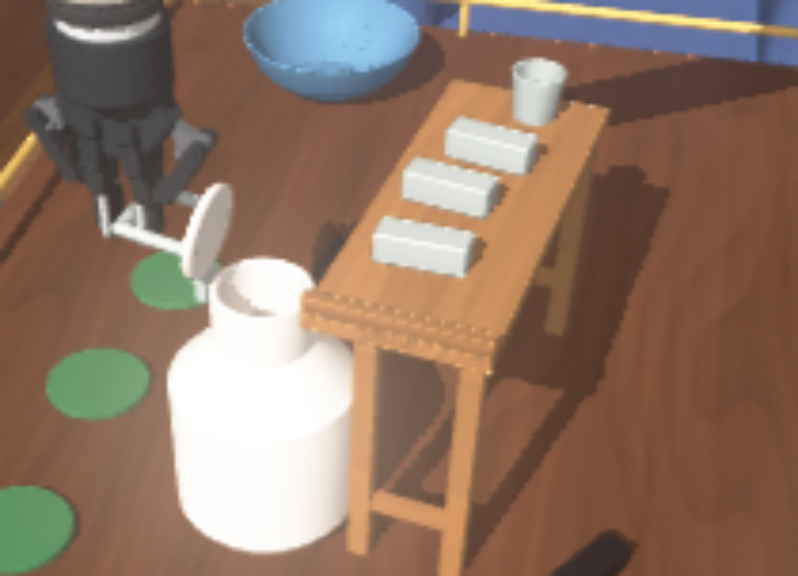

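carry_out --turn '[[0, 0, 0], [0, 0, 0], [0, 0, 0], [0, 0, 0], [0, 0, 0], [0, 0, 0], [0, 0, 0], [0, 0, 0]]' --slide '[[3, 0, 2], [5, 0, 3], [6, 0, 3], [3, 0, 3], [1, 0, -20], [-1, 0, -55], [-10, 5, -90], [-35, 10, -115]]' --gripper '[0.78, 0.78, 0.78, 0.65, 0.55, 0.4, 0.4, 0.4]'

```text
clock: 5.72
position: [0.6369, 0.0793, 0.3725]
tcp_rot: [0.997, -0.071, 0.006, 0.0]
contact_force: [-0.1, -0.9, 1.3]
finger_gap: 0.0512
```

Run:
```python
from look import *
p=look('side','s2');cv2.imwrite('pics/s2c.png',cv2.resize(p['color'][90:250,180:390],None,fx=3.8,fy=3.6))
print(place_of(p,'lid_bar'))
p=look('scene','c2');cv2.imwrite('pics/c2c.png',cv2.resize(p['color'][120:240,110:290],None,fx=4.4,fy=4.4,interpolation=cv2.INTER_CUBIC))
go(([-95,-130,380],0))
```

```text
[{'pixel': [215.5, 147.9], 'p': 0.77}, {'pixel': [224.4, 168.5], 'p': 0.32}]
clk 5.87 tcp crock [ 62.1  -9.1 373.8] yawc -0.002 zax [ 0.014 -0.003 -1.   ] gap 51.2 F [-0.2 -0.2 -0.8]
[-95, -130, 380] turn [0.001, -0.014, -0.002] slide [-156.7, 121.2, -8.3]
```

View pics/s2c.png

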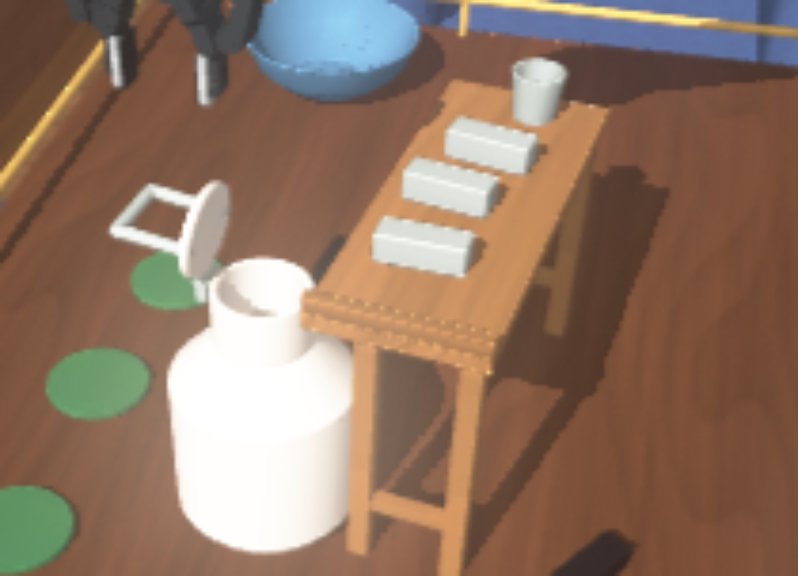

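View pics/c2c.png

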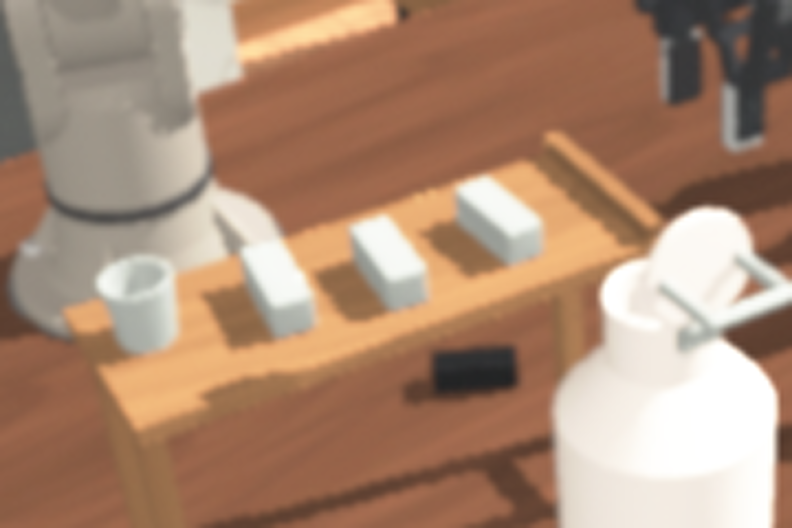

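```bash
python3 - <<'E'
from look import *
s=sensors.read_state();print(s['joint_pos'].round(2))
go(([-95,-60,330],-1.571),([-95,-60,330],1.571))
import pickle
c=pickle.load(open('pics/w2.pkl','rb'))
# top corners from w2 for A,B
for n,z,px in [('A',.266,[(146,175),(201,169),(202,189),(146,194)]),('Afoot?',.266,[]),('fenceTopInnerEnds',.254,[(105,117),(221,117)]),('deckfront',.24,[(222,130),(225,300)])]:
    print(n,[C(atz(c,p,z)).tolist() for p in px])
E
python3 -c "
import cv2
a=cv2.imread('pics/w2.png')[90:290,90:290];cv2.imwrite('pics/w2c.png',cv2.resize(a,(600,600),interpolation=cv2.INTER_CUBIC))"
```

```text
[ 0.35  0.38 -0.78  1.34  0.27  1.51 -0.54]
clk 5.87 tcp crock [ 62.1  -9.1 373.8] yawc -0.002 zax [ 0.014 -0.003 -1.   ] gap 51.2 F [-0.2 -0.2 -0.8]
[-95, -60, 330] turn [-0.011, -0.012, 1.569] slide [-157.6, 51.2, 41.6]
[-95, -60, 330] turn [0.012, -0.011, -1.573] slide [-157.6, 51.2, 41.6]
A [[-120.5, -52.5, 266.0], [-57.2, -44.3, 266.0], [-57.2, -68.3, 266.0], [-123.2, -75.6, 266.0]]
Afoot? []
fenceTopInnerEnds [[-163.3, 10.0, 254.0], [-34.6, 12.4, 254.0]]
deckfront [[-35.5, -3.1, 240.0], [-36.9, -248.6, 240.0]]
```

View pics/w2c.png

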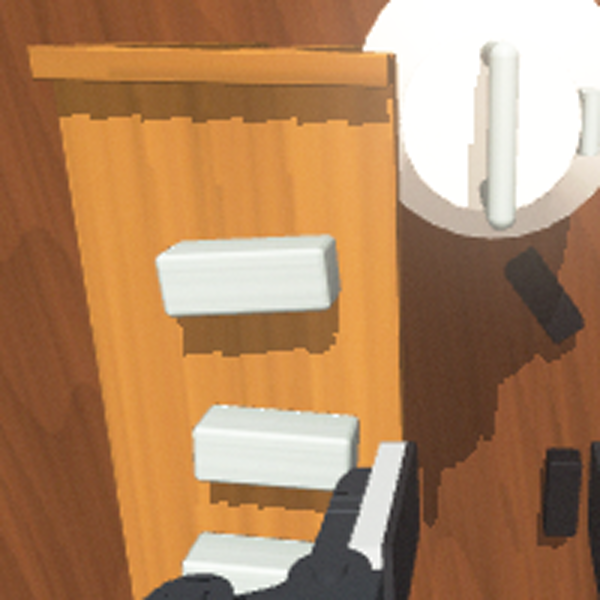

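carry_out --turn '[[0, 0, 0.1], [0, 0, 0.2], [0, 0, 0.3], [0, 0, 0.4], [0, 0, 0.5], [0, 0, 0.6], [0, 0, 0.7], [0, 0, 0.8]]' --slide '[[-20, 7, 0], [-40, 14, 0], [-60, 20, 0], [-80, 27, 0], [-100, 33, 0], [-120, 40, 0], [-140, 46, 0], [-157, 51, 0]]' --gripper '[0.45, 0.45, 0.45, 0.45, 0.45, 0.45, 0.45, 0.45]'

```text
clock: 6.53
position: [0.4716, 0.0514, 0.3708]
tcp_rot: [0.89, -0.455, 0.007, -0.002]
contact_force: [0.7, -1.4, 0.2]
finger_gap: 0.0472
```

Run:
```python
from look import *
s=sensors.read_state();print(s['joint_pos'].round(2))
go(([-92,-60,300],-1.571+.06))
```

```text
[ 0.48  0.01 -0.68  1.71  0.01  1.41 -1.15]
clk 6.53 tcp crock [-95.4 -60.7 370.8] yawc -0.808 zax [ 0.015 -0.004 -1.   ] gap 47.2 F [ 0.7 -1.4  0.2]
[-92, -60, 300] turn [-0.013, -0.008, 0.703] slide [1.0, -2.2, 70.8]
```

carry_out --turn '[[0, 0, 0.1], [0, 0, 0.2], [0, 0, 0.3], [0, 0, 0.4], [0, 0, 0.5], [0, 0, 0.6], [0, 0, 0.7], [0, 0, 0.7]]' --slide '[[0, 0, 10], [0, 0, 20], [0, 0, 30], [0, 0, 40], [0, 0, 50], [0, 0, 60], [1, -1, 70], [1, -1, 71]]' --gripper '[0.45, 0.45, 0.45, 0.45, 0.45, 0.45, 0.45, 0.45]'

```text
clock: 7.2
position: [0.4737, 0.0501, 0.2973]
tcp_rot: [-0.68, 0.733, -0.005, 0.003]
contact_force: [-0.1, -0.8, 0.3]
finger_gap: 0.047
```

Run:
```python
from look import *
p=look('wrist','w3'); look('side','s3'); look('scene','c3')
for n in 'sc': 
    a=cv2.imread(f'pics/{n}3.png'); a=a[90:210,220:400] if n=='s' else a[120:240,110:290]
    cv2.imwrite(f'pics/{n}3c.png',cv2.resize(a,None,fx=4.4,fy=4.4,interpolation=cv2.INTER_CUBIC))
go(([-92,-60,254],-1.571+.08))
```

```text
clk 7.35 tcp crock [-92.5 -60.9 299.7] yawc -1.506 zax [ 0.015 -0.003 -1.   ] gap 46.8 F [0.1 0.2 0.4]
[-92, -60, 254] turn [-0.015, -0.002, -0.015] slide [-1.0, 0.2, 45.7]
```

View pics/w3.png

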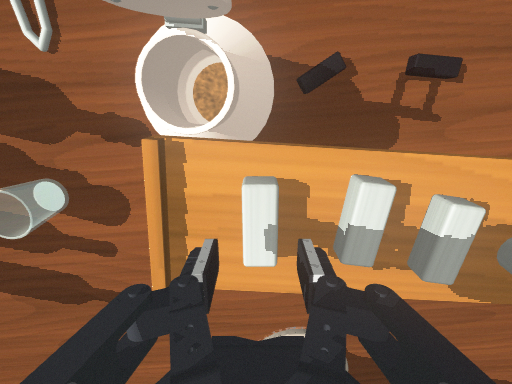

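View pics/s3c.png

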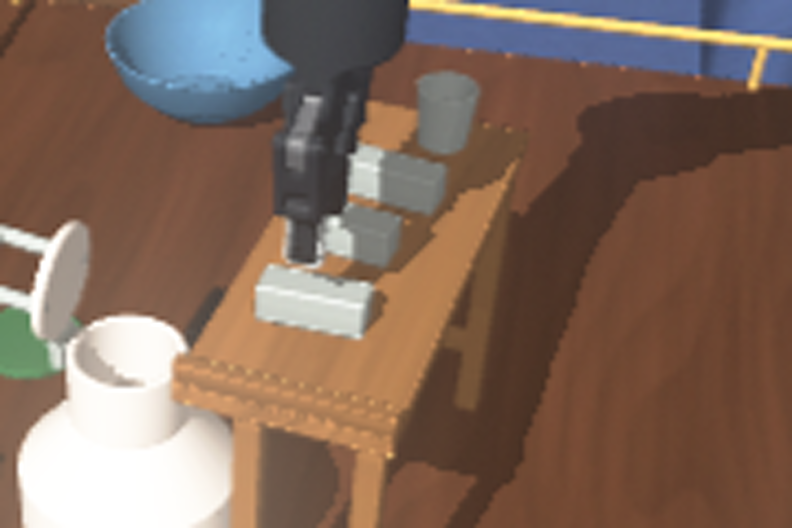

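View pics/c3c.png

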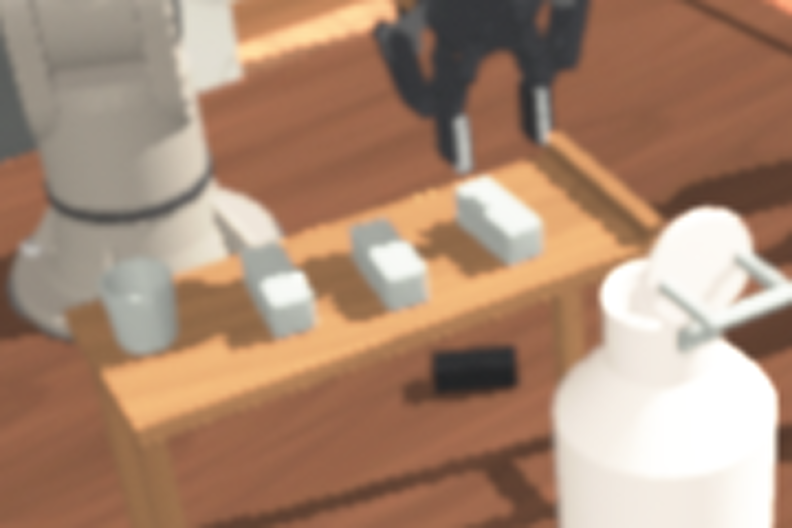

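```bash
python3 - <<'E'
from look import *
c=pickle.load(open('pics/w3.pkl','rb'))
for n,p in [('mouth',[0,0,232]),('mouth+x',[31,0,232]),('mouth+y',[0,31,232]),('m-y',[0,-31,232]),('edge',[-38,0,240]),('fencetop0',[-38,13.5,254]),('fencetop1',[-150,13.5,254]),('Atop',[-92,-60,266])]: print(n,proj(c,W(p)).round(1))
print([C(atz(c,p,.266)).tolist() for p in [(245,180),(276,180),(277,243),(243,243)]])
print([C(atz(c,p,.266)).tolist() for p in [(352,176),(395,185),(384,233),(341,228)]])
print([C(atz(c,p,.266)).tolist() for p in [(434,196),(485,207),(470,255),(419,247)]])
E
python3 -c "
import cv2
a=cv2.imread('pics/w3.png')[0:280,120:512];cv2.imwrite('pics/w3c.png',cv2.resize(a,(784,560),interpolation=cv2.INTER_CUBIC))"
```

```text
mouth [180.1  84.9]
mouth+x [178.7  36.3]
mouth+y [136.8  82.1]
m-y [223.   87.8]
edge [178.7 139.5]
fencetop0 [153.3 140.8]
fencetop1 [161.7 278.8]
Atop [255.3 225.5]
[[-58.8, -51.1, 266.0], [-57.5, -72.0, 266.0], [-105.0, -76.7, 266.0], [-106.5, -51.9, 266.0]]
[[-51.6, -122.8, 266.0], [-56.1, -153.1, 266.0], [-92.3, -153.2, 266.0], [-90.2, -121.5, 266.0]]
[[-62.3, -181.7, 266.0], [-68.1, -219.6, 266.0], [-106.4, -221.1, 266.0], [-102.0, -181.4, 266.0]]
```

View pics/w3c.png

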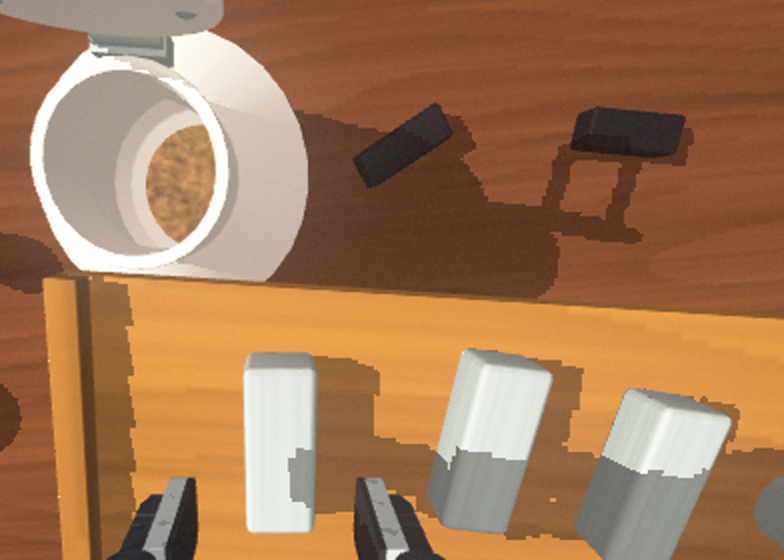

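```bash
cat > fit2.py <<'E'
from fit import *
import pickle
w2=pickle.load(open('pics/w2.pkl','rb'));w3=pickle.load(open('pics/w3.pkl','rb'))
o2=obs[:7]+[(w3,[-38,13.5,254],(162.3,138.4)),(w3,[-38,25.5,254],(142.3,138.9)),(w3,[0,0,232],(184.9,81)),
(w2,[-38,13.5,254],(219.2,118.2)),(w2,[-170,13.5,254],(100.6,116)),(w2,[-170,25.5,254],(100,105.6)),(w2,[-38,25.5,254],(219,108.3))]
f=lambda q,o:np.concatenate([(proj(P,W(q,p))-np.array(v)) for P,p,v in o])
for nm,o in [('all',o2),('wrist',o2[7:])]:
    r=least_squares(f,[.577,.1,-.13],args=(o,),loss='soft_l1');print(nm,r.x,'\n',f(r.x,o).reshape(-1,2).round(1).tolist())
E
python3 fit2.py
```

```text
all [ 0.57556131  0.09431477 -0.14086714] 
 [[-2.2, 0.7], [-1.2, 0.3], [0.4, 0.3], [-0.1, -0.9], [0.4, -0.3], [-1.6, 0.2], [0.1, -3.8], [-3.5, 0.1], [-1.2, -1.5], [0.6, 1.7], [0.4, 1.3], [-0.1, 0.7], [-1.4, -0.3], [0.3, -0.1]]
wrist [ 0.57561335  0.09411369 -0.14037838] 
 [[-3.2, 0.0], [-0.9, -1.6], [0.9, 1.6], [0.4, 1.5], [-0.0, 1.0], [-1.3, -0.0], [0.4, 0.1]]
```

```bash
sed -i 's/^Q=.*/Q=(0.5756,0.0942,-0.1406)/' h.py
python3 - <<'E'
from look import *
c=pickle.load(open('pics/w3.pkl','rb'))
print([C(atz(c,p,.266)).tolist() for p in [(245,180),(276,180),(276,265),(244,265)]])
go(([-90,-57,254],-1.571+.08))
E
```

```text
[[-60.4, -47.2, 266.0], [-59.0, -68.1, 266.0], [-125.1, -73.9, 266.0], [-126.6, -49.8, 266.0]]
clk 7.35 tcp crock [-94.  -57.2 299.7] yawc -1.502 zax [ 0.015 -0.003 -1.   ] gap 46.8 F [0.1 0.2 0.4]
[-90, -57, 254] turn [-0.015, -0.002, -0.011] slide [-0.0, -3.3, 45.8]
```

carry_out --turn '[[-0.015, 0, 0], [-0.015, 0, 0], [-0.015, 0, 0], [-0.015, 0, 0], [-0.015, 0, 0], [-0.015, 0, 0], [-0.015, 0, 0], [-0.015, 0, 0]]' --slide '[[1, 0, 15], [2, 0, 30], [2, 0, 42], [2, 0, 46], [2, 0, 46], [2, 0, 46], [2, 0, 46], [2, 0, 46]]' --gripper '[0.45, 0.45, 0.45, 0.5, 0.6, 0.7, 0.8, 0.8]' --grip_force 20

```text
clock: 8.02
position: [0.4755, 0.0487, 0.2543]
tcp_rot: [-0.681, 0.732, -0.001, -0.0]
contact_force: [0.4, -0.9, -1.5]
finger_gap: 0.0256
```

Run:
```python
from look import *
p=look('wrist','w4')
go(([-90,-10,257],-1.571))
```

```text
clk 8.07 tcp crock [-92.9 -59.1 254.2] yawc -1.502 zax [ 0.001 -0.002 -1.   ] gap 25.8 F [-0.1 -1.1 -0.5]
[-90, -10, 257] turn [-0.001, -0.002, 0.069] slide [-48.8, -6.2, -2.9]
```

View pics/w4.png

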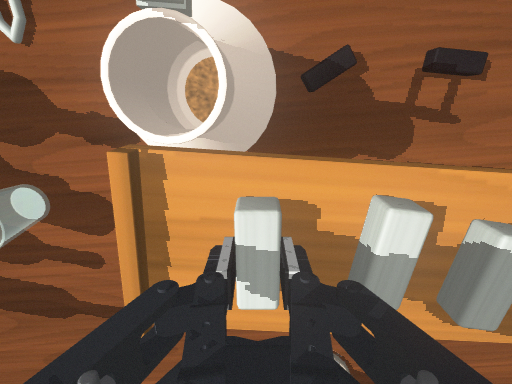

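carry_out --turn '[[0, 0, 0], [0, 0, 0], [0, 0, 0], [0, 0, 0], [0, 0, 0], [0, 0, 0.02], [0, 0, 0.04], [0, 0, 0.06]]' --slide '[[0, 0, 0], [0, 0, -4], [0, 0, -4], [0, 0, -4], [0, 0, -4], [-6, 0, -4], [-14, -2, -4], [-22, -3, -4]]' --gripper '[0.62, 0.62, 0.75, 0.8, 0.8, 0.8, 0.8, 0.8]'

```text
clock: 8.73
position: [0.4808, 0.0675, 0.2596]
tcp_rot: [-0.658, 0.753, -0.004, -0.001]
contact_force: [-0.8, -6.0, 8.7]
finger_gap: 0.0248
```

Run:
```python
from look import *
p=look('wrist','w5')
go(([-85,-1,258],-1.571))
```

```text
clk 8.78 tcp crock [-90.2 -37.  259.6] yawc -1.564 zax [ 0.004 -0.004 -1.   ] gap 25.2 F [ 1.4 -3.5  5. ]
[-85, -1, 258] turn [-0.004, -0.004, 0.007] slide [-36.0, -5.4, 1.4]
```

View pics/w5.png

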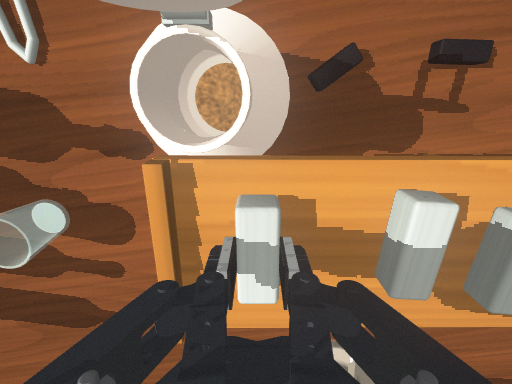

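carry_out --turn '[[0, 0, 0.007], [0, 0, 0.007], [0, 0, 0.007], [0, 0, 0.007], [0, 0, 0.007], [0, 0, 0.007], [0, 0, 0.007], [0, 0, 0.007]]' --slide '[[-5, -1, 2], [-10, -2, 2], [-15, -3, 2], [-20, -4, 2], [-25, -5, 2], [-30, -5, 2], [-35, -5, 2], [-36, -5, 2]]' --gripper '[0.8, 0.8, 0.8, 0.8, 0.8, 0.8, 0.8, 0.8]'

```text
clock: 9.45
position: [0.4926, 0.1019, 0.2596]
tcp_rot: [-0.655, 0.756, -0.006, -0.001]
contact_force: [-0.9, -7.9, 11.5]
finger_gap: 0.0252
```

Run:
```python
from look import *
p=look('wrist','w6')
go(([-55,-1,258],-1.571))
```

```text
clk 9.5 tcp crock [-83.3  -4.1 259.6] yawc -1.573 zax [ 0.007 -0.01  -1.   ] gap 25.3 F [-2.4 -7.2 10.6]
[-55, -1, 258] turn [-0.008, -0.009, -0.002] slide [-3.1, -28.3, 1.8]
```

View pics/w6.png

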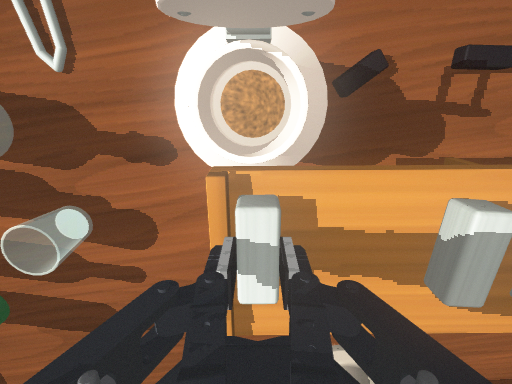

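```bash
python3 - <<'E'
from look import *
c=pickle.load(open('pics/w6.pkl','rb'))
print('mouth',C(atz(c,(251.5,102),.232)),'bar',[C(atz(c,p,.266)).tolist() for p in [(236,199),(280,199),(279,300),(238,300)]])
print('fence top inner',[C(atz(c,p,.254)).tolist() for p in [(229,173)]])
E
python3 -c "
import cv2
a=cv2.imread('pics/w6.png')[0:320,150:360];cv2.imwrite('pics/w6c.png',cv2.resize(a,None,fx=1.85,fy=1.85,interpolation=cv2.INTER_CUBIC))"
```

```text
mouth [  1.4  -0.7 232. ] bar [[-48.5, 7.7, 266.0], [-48.6, -16.1, 266.0], [-115.2, -17.2, 266.0], [-115.0, 8.3, 266.0]]
fence top inner [[-37.0, 12.2, 254.0]]
```

View pics/w6c.png

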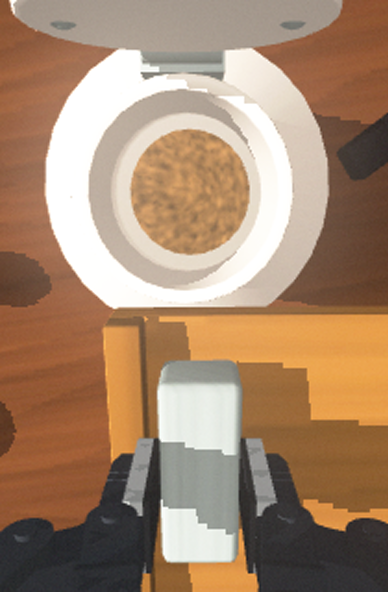

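carry_out --turn '[[0, 0, 0], [0, 0, 0], [0, 0, 0], [0, 0, 0], [0, 0, 0], [0, 0, 0], [0, 0, 0], [0, 0, 0]]' --slide '[[-2, -3, 0], [-4, -8, 0], [-5, -14, 0], [-5, -20, 0], [-5, -26, 0], [-5, -32, 0], [-5, -38, 0], [-5, -40, 0]]' --gripper '[0.8, 0.8, 0.8, 0.8, 0.8, 0.8, 0.8, 0.8]'

```text
clock: 10.17
position: [0.5324, 0.1015, 0.2596]
tcp_rot: [-0.655, 0.756, -0.005, -0.002]
contact_force: [-5.1, -1.0, 5.2]
finger_gap: 0.0253
```

Run:
```python
from look import *
p=look('wrist','w7')
go(([-34,0,259],-1.571))
```

```text
clk 10.22 tcp crock [-43.6   1.1 259.6] yawc -1.572 zax [ 0.004 -0.01  -1.   ] gap 25.3 F [-3.6 -1.4  4.4]
[-34, 0, 259] turn [-0.005, -0.009, -0.001] slide [1.1, -9.6, 0.7]
```

View pics/w7.png

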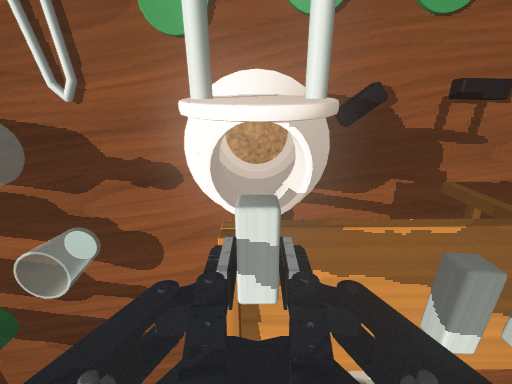

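carry_out --turn '[[0, 0, 0], [0, 0, 0], [0, 0, 0], [0, 0, 0], [0, 0, 0], [0, 0, 0], [0, 0, 0], [0, 0, 0]]' --slide '[[1, -4, 0], [1, -8, 0], [1, -12, 0], [1, -13, 0], [1, -13, 0], [1, -13, 0], [1, -13, 0], [1, -13, 0]]' --gripper '[0.8, 0.8, 0.8, 0.8, 0.5, 0.45, 0.45, 0.45]'

```text
clock: 10.88
position: [0.5454, 0.0985, 0.2595]
tcp_rot: [-0.655, 0.756, -0.005, -0.002]
contact_force: [-0.2, 0.4, -0.6]
finger_gap: 0.047
```

Run:
```python
from look import *
p=look('wrist','w8')
go(([-92,-134,320],-1.571))
```

```text
clk 10.93 tcp crock [-30.5  -0.  259.6] yawc -1.572 zax [ 0.004 -0.01  -1.   ] gap 46.8 F [-0.1  0.4  0. ]
[-92, -134, 320] turn [-0.006, -0.009, -0.001] slide [134.7, 60.9, -59.5]
```

View pics/w8.png

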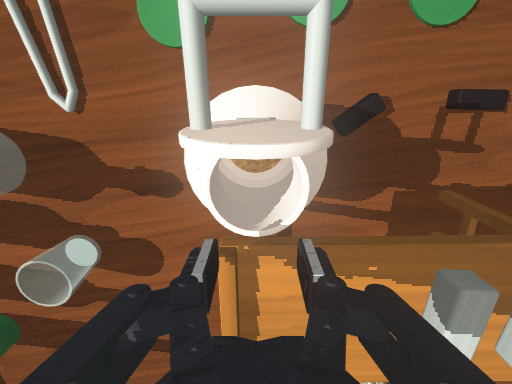

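carry_out --turn '[[0, 0, 0], [0, 0, 0], [0, 0, 0], [0, 0, 0], [0, 0, 0], [0, 0, 0], [0, 0, 0], [0, 0, 0]]' --slide '[[0, 0, -25], [0, 10, -45], [30, 25, -45], [65, 40, -45], [100, 60, -45], [134, 61, -45], [134, 61, -45], [134, 61, -45]]' --gripper '[0.45, 0.45, 0.45, 0.45, 0.45, 0.45, 0.45, 0.45]'

```text
clock: 11.6
position: [0.4654, -0.0274, 0.3057]
tcp_rot: [-0.653, 0.757, -0.006, -0.002]
contact_force: [0.1, 0.9, 0.8]
finger_gap: 0.0471
```

Run:
```python
from look import *
p=look('wrist','w9')
go(([-92,-134,258],-1.571))
```

```text
clk 11.65 tcp crock [ -91.9 -133.7  305.7] yawc -1.574 zax [ 0.005 -0.01  -1.   ] gap 47.2 F [ 0.2  0.3 -0.4]
[-92, -134, 258] turn [-0.007, -0.009, -0.003] slide [-0.2, 0.4, 47.7]
```

View pics/w9.png

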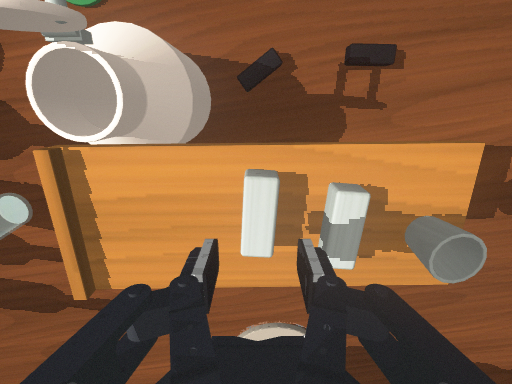

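Run:
```python
from look import *
c=pickle.load(open('pics/w9.pkl','rb'))
print([C(atz(c,p,.266)).tolist() for p in [(248,173),(278,173),(274,256),(242,256)]])
print([C(atz(c,p,.266)).tolist() for p in [(331,186),(369,188),(355,266),(319,264)]])
go(([-93,-135,256],-1.65))
```

```text
[[-54.4, -129.7, 266.0], [-54.6, -150.7, 266.0], [-121.2, -148.8, 266.0], [-120.9, -123.8, 266.0]]
[[-64.5, -188.7, 266.0], [-66.2, -216.2, 266.0], [-131.1, -213.3, 266.0], [-128.9, -184.5, 266.0]]
clk 11.65 tcp crock [ -91.9 -133.7  305.7] yawc -1.574 zax [ 0.005 -0.01  -1.   ] gap 47.2 F [ 0.2  0.3 -0.4]
[-93, -135, 256] turn [-0.007, -0.009, 0.076] slide [0.8, 1.4, 49.7]
```

carry_out --turn '[[-0.007, -0.009, 0.06], [-0.007, -0.009, 0.06], [-0.007, -0.009, 0.06], [-0.007, -0.009, 0.06], [-0.007, -0.009, 0.06], [-0.007, -0.009, 0.06], [-0.007, -0.009, 0.06], [-0.007, -0.009, 0.06]]' --slide '[[4, -3, 15], [4, -3, 30], [4, -3, 42], [4, -3, 46], [4, -3, 46], [4, -3, 46], [4, -3, 46], [4, -3, 46]]' --gripper '[0.45, 0.45, 0.45, 0.5, 0.6, 0.7, 0.8, 0.8]' --grip_force 20

```text
clock: 12.32
position: [0.469, -0.0297, 0.2604]
tcp_rot: [-0.632, 0.775, -0.0, 0.0]
contact_force: [0.7, -0.3, -0.8]
finger_gap: 0.0252
```

Run:
```python
from look import *
go(([-86,0,260],-1.571))
```

```text
clk 12.32 tcp crock [ -88.2 -137.7  260.4] yawc -1.633 zax [ 0.001  0.    -1.   ] gap 25.2 F [ 0.7 -0.3 -0.8]
[-86, 0, 260] turn [-0.001, 0.0, -0.062] slide [-137.5, 6.4, 0.4]
```

carry_out --turn '[[0, 0, 0], [0, 0, -0.01], [0, 0, -0.02], [0, 0, -0.03], [0, 0, -0.04], [0, 0, -0.05], [0, 0, -0.062], [0, 0, -0.062]]' --slide '[[-8, 0, 0], [-22, 1, 0], [-38, 2, 0], [-54, 3, 0], [-70, 4, 0], [-86, 5, 0], [-100, 6, 0], [-112, 6, 0]]' --gripper '[0.8, 0.8, 0.8, 0.8, 0.8, 0.8, 0.8, 0.8]'

```text
clock: 12.98
position: [0.4856, 0.0839, 0.2607]
tcp_rot: [-0.657, 0.754, -0.0, 0.001]
contact_force: [0.1, -0.1, -2.0]
finger_gap: 0.0255
```

Run:
```python
from look import *
p=look('wrist','w10')
go(([-86,0,260],-1.571),([-44,0,260],-1.571))
```

```text
clk 13.03 tcp crock [-87.7 -20.1 260.9] yawc -1.566 zax [ 0.002  0.003 -1.   ] gap 25.4 F [ 1.4  2.2 -1.3]
[-86, 0, 260] turn [-0.002, 0.004, 0.005] slide [-20.1, -1.8, 1.0]
[-44, 0, 260] turn [-0.002, 0.004, 0.005] slide [-19.8, -43.8, 1.1]
```

View pics/w10.png

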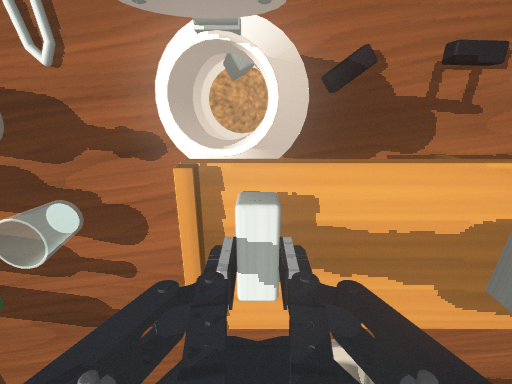

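carry_out --turn '[[0, 0, 0.005], [0, 0, 0.005], [0, 0, 0.005], [0, 0, 0.005], [0, 0, 0.005], [0, 0, 0.005], [0, 0, 0.005], [0, 0, 0.005]]' --slide '[[-7, 0, 0], [-14, -1, 0], [-20, -4, 0], [-21, -12, 0], [-21, -20, 0], [-21, -28, 0], [-21, -36, 0], [-21, -42, 0]]' --gripper '[0.8, 0.8, 0.8, 0.8, 0.8, 0.8, 0.8, 0.8]'

```text
clock: 13.7
position: [0.5319, 0.1012, 0.261]
tcp_rot: [-0.655, 0.755, 0.001, 0.002]
contact_force: [-0.3, -0.4, -0.3]
finger_gap: 0.0253
```

Run:
```python
from look import *
p=look('wrist','w11')
go(([-31,0,260],-1.571))
```

```text
clk 13.75 tcp crock [-43.4   0.7 261. ] yawc -1.572 zax [ 0.004  0.004 -1.   ] gap 25.1 F [ 2.4 -0.  -1.4]
[-31, 0, 260] turn [-0.003, 0.005, -0.001] slide [0.7, -12.4, 1.0]
```

View pics/w11.png

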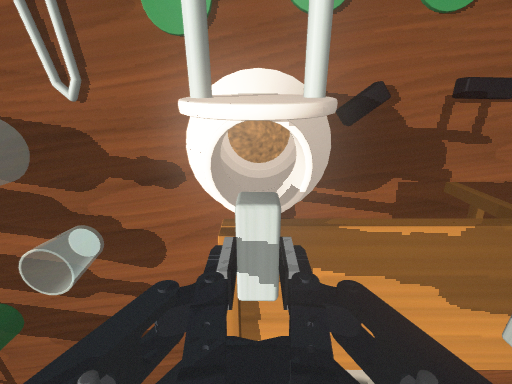

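Same state as with the first bar; release past the edge as before.

carry_out --turn '[[0, 0, 0], [0, 0, 0], [0, 0, 0], [0, 0, 0], [0, 0, 0], [0, 0, 0], [0, 0, 0], [0, 0, 0]]' --slide '[[0, -4, 0], [0, -8, 0], [0, -12, 0], [0, -13, 0], [0, -13, 0], [0, -13, 0], [0, -13, 0], [0, -13, 0]]' --gripper '[0.8, 0.8, 0.8, 0.8, 0.5, 0.45, 0.45, 0.45]'

```text
clock: 14.42
position: [0.5455, 0.0993, 0.2613]
tcp_rot: [-0.655, 0.755, 0.0, 0.003]
contact_force: [1.2, -0.0, -0.2]
finger_gap: 0.0469
```

Run:
```python
from look import *
p=look('wrist','w12')
go(([-97,-203,305],-1.62))
```

```text
clk 14.47 tcp crock [-30.5   0.8 261.2] yawc -1.572 zax [ 0.004  0.004 -1.   ] gap 46.7 F [-0.1  0.1 -0.5]
[-97, -203, 305] turn [-0.003, 0.005, 0.048] slide [203.7, 66.1, -45.0]
```

View pics/w12.png

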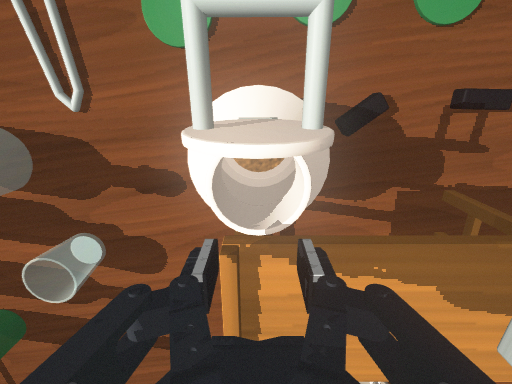

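Second bar gone over the edge. On to the third.

carry_out --turn '[[0, 0, 0], [0, 0, 0], [0, 0, 0.05], [0, 0, 0.05], [0, 0, 0.05], [0, 0, 0.05], [0, 0, 0.05], [0, 0, 0.05]]' --slide '[[0, 0, -25], [10, 10, -45], [45, 25, -45], [80, 40, -45], [120, 55, -45], [160, 66, -45], [195, 66, -45], [204, 66, -45]]' --gripper '[0.45, 0.45, 0.45, 0.45, 0.45, 0.45, 0.45, 0.45]'

```text
clock: 15.13
position: [0.449, -0.1004, 0.3051]
tcp_rot: [-0.632, 0.775, -0.001, 0.001]
contact_force: [-0.8, -0.6, 0.2]
finger_gap: 0.0468
```

Run:
```python
from look import *
p=look('wrist','w13')
go(([-97,-203,260],-1.62))
```

```text
clk 15.18 tcp crock [ -97.6 -209.3  305.1] yawc -1.631 zax [ 0.004  0.002 -1.   ] gap 46.9 F [-1.  -1.7  0.1]
[-97, -203, 260] turn [-0.003, 0.002, -0.011] slide [-6.2, -0.0, 45.1]
```

View pics/w13.png

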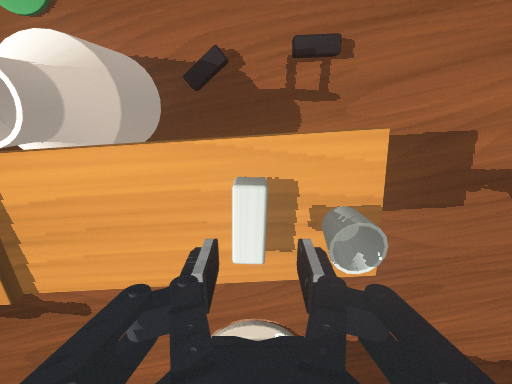

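carry_out --turn '[[0, 0, 0], [0, 0, 0], [0, 0, 0], [0, 0, 0], [0, 0, 0], [0, 0, 0], [0, 0, 0], [0, 0, 0]]' --slide '[[-6, 0, 12], [-6, 0, 28], [-6, 0, 40], [-6, 0, 45], [-6, 0, 45], [-6, 0, 45], [-6, 0, 45], [-6, 0, 45]]' --gripper '[0.45, 0.45, 0.45, 0.5, 0.6, 0.7, 0.8, 0.8]' --grip_force 20

```text
clock: 15.85
position: [0.4516, -0.0932, 0.2608]
tcp_rot: [-0.633, 0.774, -0.001, 0.002]
contact_force: [-0.5, 0.1, -1.7]
finger_gap: 0.0251
```

Run:
```python
from look import *
p=look('wrist','w14')
go(([-92,0,261],-1.571))
```

```text
clk 15.9 tcp crock [ -96.7 -203.   260.7] yawc -1.631 zax [ 0.005  0.001 -1.   ] gap 25.0 F [ 0.8  0.4 -0.6]
[-92, 0, 261] turn [-0.004, 0.002, -0.06] slide [-202.9, 7.6, 0.1]
```

View pics/w14.png

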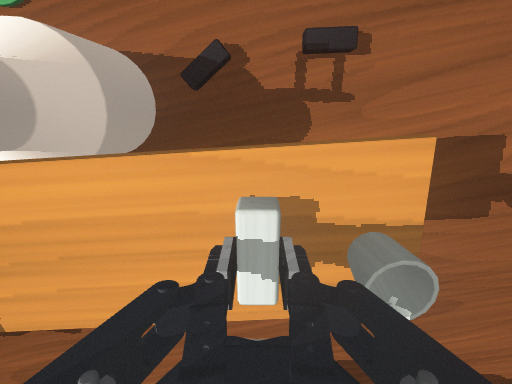

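carry_out --turn '[[0, 0, 0], [0, 0, -0.01], [0, 0, -0.02], [0, 0, -0.03], [0, 0, -0.04], [0, 0, -0.05], [0, 0, -0.06], [0, 0, -0.06]]' --slide '[[-8, 0, 0], [-24, 1, 0], [-42, 2, 0], [-60, 3, 0], [-78, 4, 0], [-96, 5, 0], [-114, 6, 0], [-130, 7, 0]]' --gripper '[0.8, 0.8, 0.8, 0.8, 0.8, 0.8, 0.8, 0.8]'

```text
clock: 16.57
position: [0.4707, 0.0376, 0.2613]
tcp_rot: [-0.656, 0.755, -0.001, 0.003]
contact_force: [0.4, 1.1, -1.3]
finger_gap: 0.0246
```

Run:
```python
from look import *
go(([-86,0,261],-1.571),([-44,0,261],-1.571))
```

```text
clk 16.57 tcp crock [-95.9 -70.7 261.3] yawc -1.57 zax [ 0.006  0.002 -1.   ] gap 24.6 F [ 0.4  1.1 -1.3]
[-86, 0, 261] turn [-0.005, 0.003, 0.001] slide [-70.7, -10.0, 0.6]
[-44, 0, 261] turn [-0.005, 0.003, 0.001] slide [-70.7, -52.0, 0.8]
```

carry_out --turn '[[0, 0, 0], [0, 0, 0], [0, 0, 0], [0, 0, 0], [0, 0, 0], [0, 0, 0], [0, 0, 0], [0, 0, 0]]' --slide '[[-8, 0, 0], [-22, -2, 0], [-36, -5, 0], [-50, -10, 0], [-62, -16, 0], [-70, -24, 0], [-71, -32, 0], [-71, -40, 0]]' --gripper '[0.8, 0.8, 0.8, 0.8, 0.8, 0.8, 0.8, 0.8]'

```text
clock: 17.23
position: [0.5211, 0.1024, 0.2617]
tcp_rot: [-0.656, 0.755, -0.001, 0.003]
contact_force: [-0.6, 0.1, -1.3]
finger_gap: 0.0251
```

Run:
```python
from look import *
p=look('wrist','w15')
go(([-31,0,261],-1.571))
```

```text
clk 17.28 tcp crock [-53.2  -0.4 261.7] yawc -1.572 zax [ 0.007  0.003 -1.   ] gap 25.0 F [ 2.7 -0.6  0.2]
[-31, 0, 261] turn [-0.007, 0.004, -0.001] slide [-0.4, -22.2, 0.8]
```

View pics/w15.png

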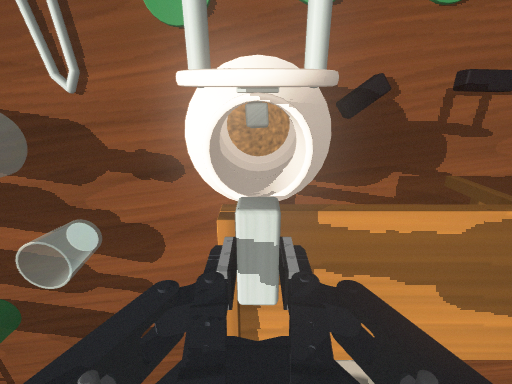

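carry_out --turn '[[0, 0, 0], [0, 0, 0], [0, 0, 0], [0, 0, 0], [0, 0, 0], [0, 0, 0], [0, 0, 0], [0, 0, 0]]' --slide '[[0, -6, 0], [0, -13, 0], [0, -20, 0], [0, -23, 0], [0, -23, 0], [0, -23, 0], [0, -23, 0], [0, -23, 0]]' --gripper '[0.8, 0.8, 0.8, 0.8, 0.8, 0.5, 0.45, 0.45]'

```text
clock: 17.95
position: [0.5454, 0.0983, 0.2621]
tcp_rot: [-0.655, 0.755, -0.002, 0.004]
contact_force: [0.0, -0.4, 0.7]
finger_gap: 0.0471
```

Run:
```python
from look import *
p=look('wrist','w16')
go(([-5,0,350],-1.571),([92,0,350],0))
```

```text
clk 18.0 tcp crock [-3.040e+01 -2.000e-01  2.621e+02] yawc -1.571 zax [ 0.008  0.003 -1.   ] gap 47.0 F [ 0.2 -0.8 -0.3]
[-5, 0, 350] turn [-0.007, 0.004, -0.0] slide [-0.5, -26.1, -87.7]
[92, 0, 350] turn [-0.009, -0.003, -1.571] slide [-0.6, -123.1, -87.0]
```

View pics/w16.png

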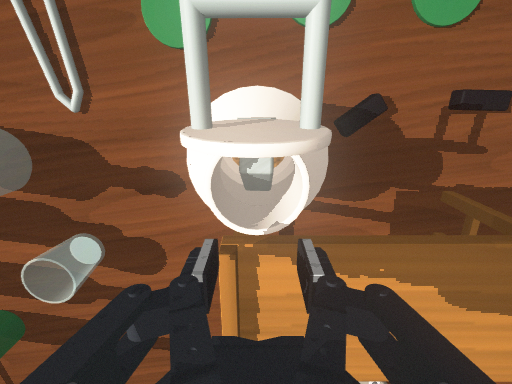

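carry_out --turn '[[0, 0, 0], [0, 0, 0], [0, 0, 0], [0, 0, 0], [0, 0, 0], [0, 0, 0], [0, 0, 0], [0, 0, 0]]' --slide '[[0, 0, -30], [0, 10, -65], [0, 30, -100], [0, 50, -110], [0, 58, -110], [0, 58, -110], [0, 58, -110], [0, 58, -110]]' --gripper '[0.45, 0.45, 0.45, 0.45, 0.45, 0.45, 0.45, 0.45]'

```text
clock: 18.67
position: [0.4872, 0.1052, 0.3699]
tcp_rot: [-0.655, 0.755, -0.001, 0.003]
contact_force: [-0.6, 0.5, -0.5]
finger_gap: 0.0469
```

Run:
```python
from look import *
p=look('wrist','w17')
p=look('scene','c17')
cv2.imwrite('pics/w17c.png',cv2.resize(cv2.imread('pics/w17.png')[60:260,160:360],(600,600),interpolation=cv2.INTER_CUBIC))
cv2.imwrite('pics/c17c.png',cv2.resize(p['color'],(800,600),interpolation=cv2.INTER_CUBIC))
go(([92,0,350],0))
print(sensors.read_state()['joint_pos'].round(2))
```

```text
clk 18.77 tcp crock [-88.9  -1.3 370.1] yawc -1.572 zax [ 0.005  0.003 -1.   ] gap 47.2 F [-0.4  1.1 -0.4]
[92, 0, 350] turn [-0.006, -0.001, -1.572] slide [-1.4, -180.8, 20.9]
[ 0.4   0.07 -0.74  1.66  0.05  1.42 -2.06]
```

View pics/w17c.png

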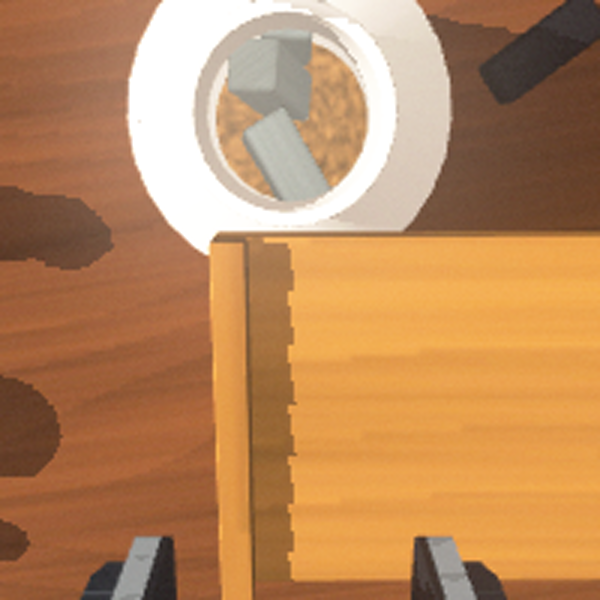

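View pics/c17c.png

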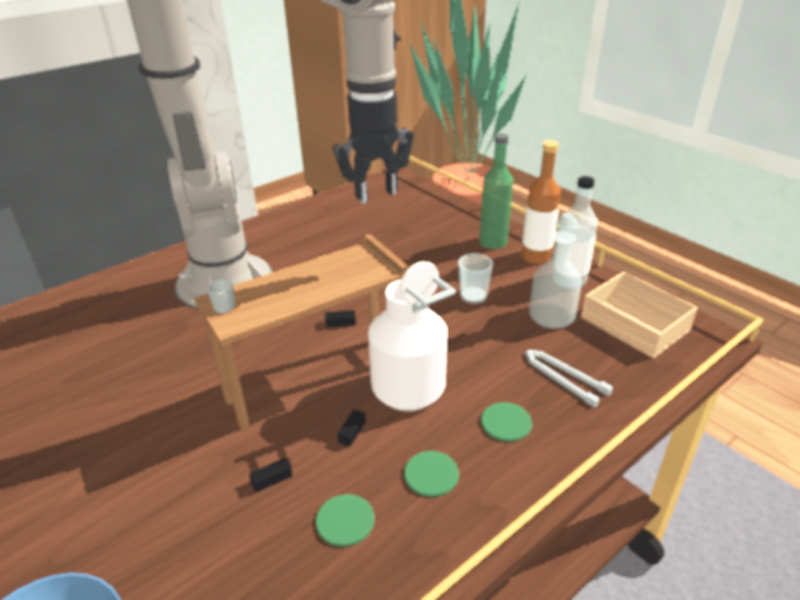

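carry_out --turn '[[0, 0, -0.12], [0, 0, -0.24], [0, 0, -0.36], [0, 0, -0.48], [0, 0, -0.6], [0, 0, -0.72], [0, 0, -0.84], [0, 0, -0.95]]' --slide '[[0, -23, 0], [0, -46, 0], [0, -69, 0], [0, -92, 0], [0, -115, 0], [0, -138, 0], [0, -161, 0], [-1, -181, 0]]' --gripper '[0.45, 0.45, 0.5, 0.6, 0.6, 0.6, 0.6, 0.6]'

```text
clock: 19.43
position: [0.6686, 0.0794, 0.3687]
tcp_rot: [0.929, -0.37, 0.001, -0.002]
contact_force: [-0.1, -0.6, 0.1]
finger_gap: 0.0342
```

Run:
```python
from look import *
go(([92,0,340],0))
```

```text
clk 19.43 tcp crock [ 94.1  -1.6 368.7] yawc -0.618 zax [ 0.003  0.003 -1.   ] gap 34.2 F [-0.1 -0.6  0.1]
[92, 0, 340] turn [-0.004, -0.001, -0.618] slide [-2.7, 0.1, 28.7]
```

carry_out --turn '[[0, 0, -0.12], [0, 0, -0.24], [0, 0, -0.36], [0, 0, -0.48], [0, 0, -0.6], [0, 0, -0.618], [0, 0, -0.618], [0, 0, -0.618]]' --slide '[[-2, 0, 5], [-3, 0, 10], [-3, 0, 20], [-3, 0, 28], [-3, 0, 28], [-3, 0, 28], [-3, 0, 28], [-3, 0, 28]]' --gripper '[0.55, 0.55, 0.55, 0.55, 0.55, 0.55, 0.55, 0.55]'

```text
clock: 20.1
position: [0.6668, 0.0814, 0.3402]
tcp_rot: [0.997, -0.072, 0.001, -0.002]
contact_force: [-0.3, -0.4, -0.0]
finger_gap: 0.0384
```

Run:
```python
from look import *
p=look('wrist','w18');p=look('side','s18')
cv2.imwrite('pics/s18c.png',cv2.resize(p['color'][90:210,160:320],(800,600),interpolation=cv2.INTER_CUBIC))
print(place_of(p,'lid_bar'))
for a in (1.2,1.3,1.4,1.5):
    s,c=np.sin(a),np.cos(a);print(a,[40-40*c+56*s,232+40*s+56*c],[proj(p,W([40-40*c+56*s,y,232+40*s+56*c])).round(1) for y in (-26,0,26)])
go(([92,0,258],0))
```

```text
[{'pixel': [215.9, 147.2], 'p': 0.69}]
1.2 [np.float64(77.69987863509773), np.float64(289.5735976893828)] [array([224.1, 139.1]), array([219.6, 144.5]), array([215. , 150.1])]
1.3 [np.float64(83.25930523837931), np.float64(285.5222618196646)] [array([222.3, 139.9]), array([217.8, 145.4]), array([213.1, 151. ])]
1.4 [np.float64(88.38649916334413), np.float64(280.9361492019519)] [array([220.6, 141. ]), array([216.1, 146.4]), array([211.5, 152. ])]
1.5 [np.float64(93.03023118311893), np.float64(275.86108275755356)] [array([219.2, 142.2]), array([214.7, 147.6]), array([210. , 153.2])]
clk 20.25 tcp crock [ 91.9   0.4 340.9] yawc -0.001 zax [ 0.003  0.003 -1.   ] gap 38.4 F [0.1 0.3 0.6]
[92, 0, 258] turn [-0.003, -0.003, -0.001] slide [-0.1, 0.7, 82.9]
```

View pics/s18c.png

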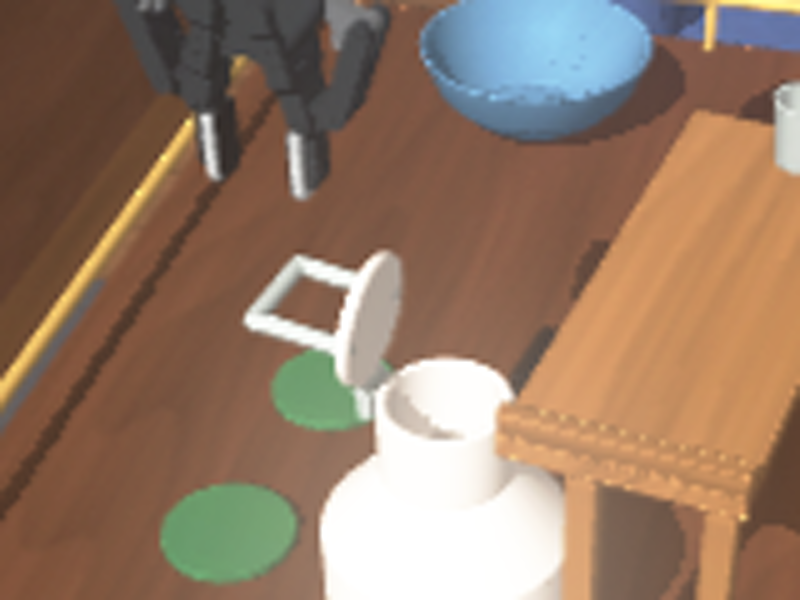

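View pics/w18.png

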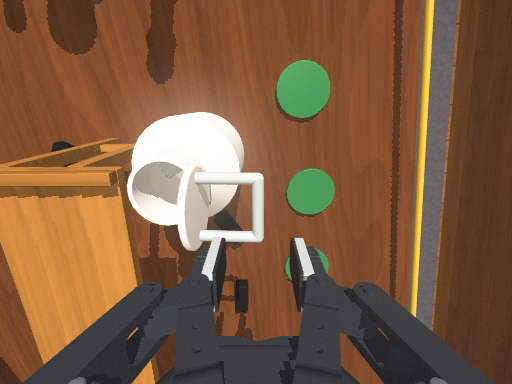

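carry_out --turn '[[0, 0, 0], [0, 0, 0], [0, 0, 0], [0, 0, 0], [0, 0, 0], [0, 0, 0], [0, 0, 0], [0, 0, 0]]' --slide '[[-1, 0, 20], [-2, 0, 40], [-2, 0, 60], [-2, 0, 74], [-2, 0, 78], [-2, 0, 78], [-2, 0, 78], [-2, 0, 78]]' --gripper '[0.55, 0.55, 0.55, 0.55, 0.6, 0.7, 0.78, 0.78]'

```text
clock: 20.92
position: [0.6656, 0.0827, 0.2644]
tcp_rot: [0.997, -0.071, 0.003, -0.002]
contact_force: [0.5, -0.0, -0.2]
finger_gap: 0.0189
```

Run:
```python
from look import *
L=[]
for a in (1.3,1.1,.9,.7,.5,.35,.2,.1,0):
    s,c=np.sin(a),np.cos(a);L.append(([round(float(40-40*c+56*s),1),0,round(float(232+40*s+56*c-18),1)],0))
go(*L)
```

```text
clk 20.92 tcp crock [ 90.8   1.2 264.4] yawc -0.002 zax [ 0.005  0.004 -1.   ] gap 18.9 F [ 0.5 -0.  -0.2]
[83.3, 0, 267.5] turn [-0.004, -0.005, -0.002] slide [-7.4, 1.2, -3.1]
[71.8, 0, 275.0] turn [-0.004, -0.005, -0.002] slide [-18.9, 1.2, -10.7]
[59.0, 0, 280.1] turn [-0.004, -0.005, -0.002] slide [-31.7, 1.2, -15.9]
[45.5, 0, 282.6] turn [-0.004, -0.005, -0.002] slide [-45.2, 1.2, -18.4]
[31.7, 0, 282.3] turn [-0.004, -0.005, -0.002] slide [-59.0, 1.2, -18.2]
[21.6, 0, 280.3] turn [-0.004, -0.005, -0.002] slide [-69.1, 1.2, -16.2]
[11.9, 0, 276.8] turn [-0.004, -0.005, -0.002] slide [-78.8, 1.3, -12.8]
[5.8, 0, 273.7] turn [-0.004, -0.005, -0.002] slide [-84.9, 1.3, -9.7]
[0.0, 0, 270.0] turn [-0.004, -0.005, -0.002] slide [-90.7, 1.3, -6.0]
```

carry_out --turn '[[0, 0, 0], [0, 0, 0], [0, 0, 0], [0, 0, 0], [0, 0, 0], [0, 0, 0], [0, 0, 0], [0, 0, 0]]' --slide '[[-7, 0, -4], [-16, 0, -10], [-26, 0, -15], [-36, 0, -17], [-46, 0, -19], [-56, 0, -19], [-66, 0, -17], [-74, 0, -15]]' --gripper '[0.78, 0.78, 0.78, 0.78, 0.78, 0.78, 0.78, 0.78]'

```text
clock: 21.58
position: [0.5903, 0.0936, 0.2787]
tcp_rot: [0.997, -0.071, 0.002, -0.002]
contact_force: [1.3, -0.1, 0.5]
finger_gap: 0.0186
```

Run:
```python
from look import *
go(([-5,0,268],0))
```

```text
clk 21.58 tcp crock [ 14.7   1.4 278.7] yawc -0.001 zax [ 0.004  0.003 -1.   ] gap 18.6 F [ 1.3 -0.1  0.5]
[-5, 0, 268] turn [-0.004, -0.003, -0.001] slide [-19.7, 1.5, 10.6]
```

carry_out --turn '[[0, 0, 0], [0, 0, 0], [0, 0, 0], [0, 0, 0], [0, 0, 0], [0, 0, 0], [0, 0, 0], [0, 0, 0]]' --slide '[[-6, 0, 3], [-12, 0, 6], [-17, 0, 9], [-20, 0, 10], [-22, 0, 10], [-23, 0, 10], [-23, 0, 10], [-23, 0, 10]]' --gripper '[0.78, 0.78, 0.78, 0.78, 0.78, 0.78, 0.78, 0.78]'

```text
clock: 22.25
position: [0.5705, 0.0963, 0.2681]
tcp_rot: [0.997, -0.071, 0.005, -0.003]
contact_force: [9.3, 0.4, -6.2]
finger_gap: 0.0191
```

Run:
```python
from look import *
go(([-3,0,340],0))
```

```text
clk 22.25 tcp crock [ -5.3   1.4 268.1] yawc -0.002 zax [ 0.01   0.005 -1.   ] gap 19.1 F [ 9.3  0.4 -6.2]
[-3, 0, 340] turn [-0.006, -0.009, -0.002] slide [3.0, 0.9, -71.9]
```

carry_out --turn '[[0, 0, 0], [0, 0, 0], [0, 0, 0], [0, 0, 0], [0, 0, 0], [0, 0, 0], [0, 0, 0], [0, 0, 0]]' --slide '[[1, 0, 0], [3, 0, 0], [5, 0, 0], [5, 0, 0], [5, 0, -15], [5, 0, -40], [5, 0, -75], [5, 40, -110]]' --gripper '[0.7, 0.6, 0.5, 0.5, 0.5, 0.5, 0.5, 0.5]'

```text
clock: 22.92
position: [0.5689, 0.0717, 0.3728]
tcp_rot: [0.998, -0.065, 0.005, -0.006]
contact_force: [-0.3, 0.7, 0.4]
finger_gap: 0.0423
```

Run:
```python
from look import *
p=look('side','s20')
cv2.imwrite('pics/s20c.png',cv2.resize(p['color'][90:210,180:340],(800,600),interpolation=cv2.INTER_CUBIC))
print(place_of(p,'lid_bar'))
f=lambda a,y:W([40-40*np.cos(a)+56*np.sin(a),y,232+40*np.sin(a)+56*np.cos(a)])
for a in (0,.1,.2): print(a,[proj(p,f(a,y)).round(1).tolist() for y in (-26,0,26)])
w=look('wrist','w20');print(place_of(w,'lid_bar'))
for a in (0,.1,.2): print(a,[proj(w,f(a,y)).round(1).tolist() for y in (-26,0,26)])
go()
```

```text
[{'pixel': [248.8, 151.6], 'p': 0.91}]
0 [[251.6, 146.1], [247.6, 151.7], [243.4, 157.6]]
0.1 [[249.5, 144.4], [245.4, 150.0], [241.1, 155.9]]
0.2 [[247.2, 142.8], [243.1, 148.5], [238.8, 154.3]]
[{'pixel': [250.6, 163.5], 'p': 0.95}, {'pixel': [345.7, 69.0], 'p': 0.35}]
0 [[253.7, 192.1], [253.4, 163.8], [253.0, 133.4]]
0.1 [[260.2, 193.3], [260.1, 164.7], [260.0, 133.8]]
0.2 [[267.3, 194.4], [267.4, 165.4], [267.6, 134.2]]
clk 23.12 tcp crock [ -1.1 -31.4 370.8] yawc -0.004 zax [ 0.011  0.005 -1.   ] gap 42.7 F [-0.3  0.5 -0.7]
```

View pics/s20c.png

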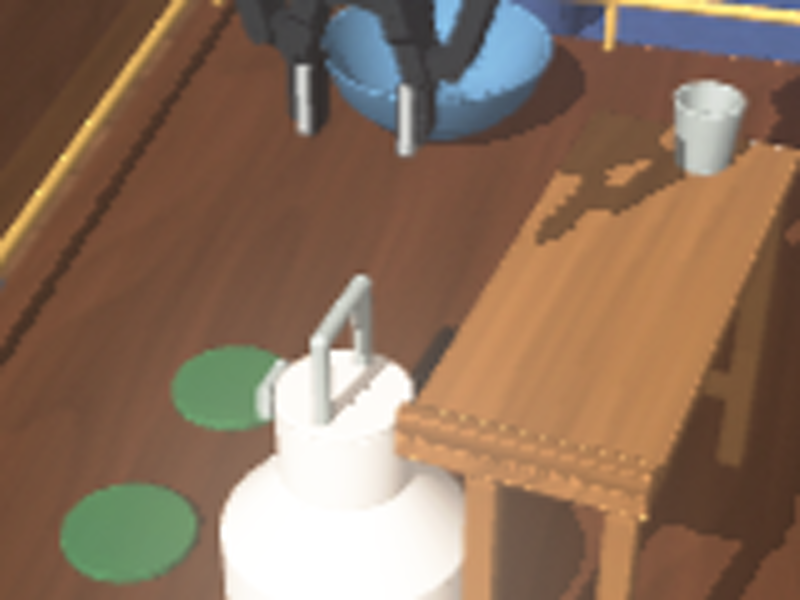

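View pics/w20.png

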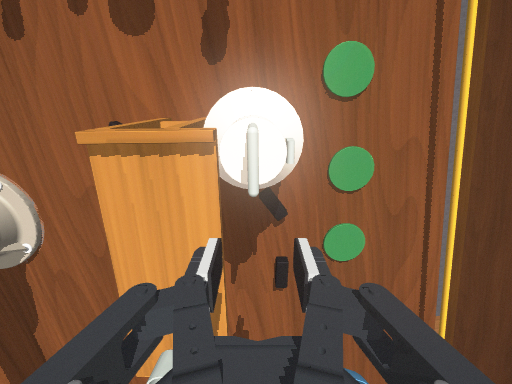

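Run:
```python
from h import *
print(manip.hand_in())
```

```text
the job is handed in; nothing more can be done
None
```

I handed the job in at about 23 s of the 72 s allowed. All three chill bars are in the crock and the lid is shut; the hand-in gave no verdict.

**What I did:** I swung the lid open by its crossbar to about 1.4–1.5 rad. Then I slid each bar across the deck to the neck line with the fingers lightly closed on its sides, and drew it past the front edge. There I let go so it tipped in by itself. I did not lift any bar on purpose, but this was a gripped slide rather than a push along the fence. Last, I swung the lid back until it pressed on the rim at about 9 N and moved the gripper clear.

**Last checks:**
- **Bars:** the wrist picture showed all three low in the belly, with none left on the shelf. I did not measure how deep they lie, and the shut lid now hides them.
- **Lid:** the handle matched 0 rad in both the side and wrist pictures.
- **Other things:** by eye, the cup, decanter, tumbler, tongs and coasters had not moved. I did not measure this.
- **Robot:** it touched nothing at the end.

**Disagreements:**
- My first crock pose, from the fixed cameras, was about 4 mm off in y against the wrist camera. I corrected it before the first grasp.
- A finger pressed on the fence at about 10 N while I slid the first bar. I held it slightly higher for the other two.

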